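# New cell for the stove igniter

## Task

Fit the fresh cell in the stove's igniter: press its flat end against the coil spring, roll the end with the nub down under the retaining lip so that the spring holds the cell in its cradle, and let go. Then put the round cover straight down over the neck until its rim stands on the housing, and twist it clockwise (seen from above) as far as its stop. Leave the other things on the worktop where they are.

Things in the scene. Friction and masses are not known exactly. Their poses are not given: they have to be found in the camera images.
- igniter: Igniter unit, fixed: low round aluminium housing, 100 mm across, flat top z = 18 mm, two screwed ears at +y and -y (60 mm out), rubber lead at +x (74 mm out). Origin: centre of its underside on the worktop, z up. On it a grey neck 66 mm across, deck at z = 30 mm; on the deck the open cell cradle along x: coil spring at the -x end, contact wall with retaining lip at the +x end.
- seat (a point): Point of the igniter (x 3.25, z 41.25 mm): where the cell's middle is when the cell is home, axis and nub along +x. The cell then lies on a floor 11 mm wide, 7.25 mm below this point. Side guides (8.6 mm to each side, flared, tops 2.5 mm above this point) stand only at the cell's two ends; between them, 34 mm along x, the fingers have room down to the deck, 11 mm below this point.
- lip (a point): Point of the igniter (x 24.2, z 49.7 mm): lower inner edge of the retaining lip (12 mm wide), which juts 4.3 mm inward from the contact wall (face at x 28.5) over the cell's nub end; its top slopes from z 52.5 at this edge to 54.5 mm. So the cell goes in flat end first, nub end up; to pass the lip the nub tip must stay on the -x side of this edge, 5 mm or more against the spring.
- spring (a joint): how far the coil spring is pressed in (m): 0 free, its round front (10 mm across, on the cell's axis) at x = -19 mm of the igniter; 0.003 with the cell home; 0.0105 at most. Pushes along the cell's axis, 0.65 N per mm. Its wall: face at x = -32 mm, top z = 46 mm.
- ring (a point): Point of the igniter on its axis at z = 30 mm, top of the bayonet ring round the neck: 75 mm across, bevelled above to 70 mm, z = 25 to 30 mm, with two entry gaps 24 mm wide at the igniter's +y and -y. Stops under it end the cover's twist. The cradle above it fits within 36 mm of the axis.
- cell_mid (a point): The fresh AA cell: grey cylinder with bright ends, 14.5 mm across, 50.5 mm long with its nub, about 25 g, lying on the worktop. This point is its middle, on its axis; x points along the cell to the nub; it may have rolled to any angle about x.
- cell_nub (a point): tip of the cell's nub (5.5 mm across, 1.5 mm long), on the cell's axis, 25.25 mm from its middle; same axes.
- cover_grip (a point): The igniter's cover: black ribbed round cup, mouth down on the worktop, 87 mm across, 41 mm high, about 70 g, with a grip bar across its top (48 x 14 mm, 18 mm high). This point: middle of the bar, on the cover's axis, 50 mm above the rim; x along the bar, z up. Inside 79.8 mm wide, 38 mm deep. Down on the housing, this point is 68 mm above the worktop.
- cover_lug (a point): one of the cover's two inward lugs (tips 35.2 mm from its axis, 10 mm wide, 1.5 to 5.5 mm above the rim), 45 degrees anticlockwise from the bar; the other is opposite. So the cover goes down only with its bar 45 (+-10) degrees anticlockwise, seen from above, of the igniter's x axis, either end first; then 45 degrees clockwise brings it to its stop, bar along the igniter's x axis.
- order_pad: Bystander: spiral-bound order pad lying flat, 148 x 109 mm, 13 mm thick, kraft cover; its origin is the middle of its underside.
- matchbox: Bystander: match box lying flat, 62 x 66 x 16 mm; origin: middle of its underside.
- cup: Bystander: cream-coloured coffee cup with a handle, standing, 59 mm across, 83 mm over the handle, 52 mm high; origin: middle of its underside.
- creamer: Bystander: small steel creamer with a handle, standing, 58 x 82 mm, 64 mm high; origin: middle of its underside.
- milk_tin: Bystander: closed milk tin, standing, 58 mm across, 72 mm high; origin: centre of its underside.
- timer: Bystander: white kitchen timer lying face up, 62 x 62 x 18 mm; origin: centre of its underside.
- scoop: Bystander: steel coffee scoop with a flat handle, 48 x 99 mm, 32 mm high; origin: middle of its underside.
- hourglass: Bystander: wooden sand timer, standing, 56 mm across, 108 mm high; origin: centre of its underside.
- teaspoon: Bystander: steel teaspoon lying flat, 130 x 26 mm, 11 mm high; origin: middle of its underside.
Things that resemble listed ones, but are neither listed nor needed, are in the scene too. Leave any turquoise look-alike of the part that bears cell_mid alone.

How it is judged:
On the way, in this order (a step that is already met when the one before it is completed fails the run):
1. the cell lies home in its cradle, nub under the lip, held by the spring and let go (x of cell_nub in the frame of igniter between 0.0265 and 0.03 m and y of cell_nub in the frame of igniter between -0.0025 and 0.0025 m and z of cell_nub in the frame of igniter between 0.0395 and 0.043 m and y of cell_mid in the frame of igniter between -0.0025 and 0.0025 m and z of cell_mid in the frame of igniter between 0.0395 and 0.043 m and value of joint spring between 0.0015 and 0.0045 m and contact force between the fingers and anything else below 0.1 N), for 0.2 s.
2. the cover is down over the neck, its rim on the housing (x of cover_grip in the frame of igniter between -0.003 and 0.003 m and y of cover_grip in the frame of igniter between -0.003 and 0.003 m and z of cover_grip in the frame of igniter between 0.066 and 0.0705 m), for 0.1 s.
At the end, for the whole second after the job is handed in: Cell home in the cradle (nub tip within 1.5 to 2 mm of its place, axis within 2.5 mm sideways and 1.7 mm in height, spring pressed in 1.5 to 4.5 mm); cover down on the housing, centred within 3 mm, its grip bar within 0.16 rad of the igniter's x axis (all of step 2 and x of cell_nub in the frame of igniter between 0.0265 and 0.03 m and y of cell_nub in the frame of igniter between -0.0025 and 0.0025 m and z of cell_nub in the frame of igniter between 0.0395 and 0.043 m and y of cell_mid in the frame of igniter between -0.0025 and 0.0025 m and z of cell_mid in the frame of igniter between 0.0395 and 0.043 m and value of joint spring between 0.0015 and 0.0045 m and angle between the x axis of cover_grip and the x axis of igniter, either way round below 0.16 rad); the robot touches nothing.
It fails at once if another thing on the worktop is pushed more than 25 mm from its place (distance of any of order_pad, matchbox, cup, creamer, milk_tin, timer, scoop, hourglass, teaspoon from where it was at the start of the episode above 0.025 m).
It fails at once if another thing on the worktop is tipped over (angle between any of order_pad, matchbox, cup, creamer, milk_tin, timer, scoop, hourglass, teaspoon's own z axis and vertical above 0.5 rad).
It also fails if it takes over 61 s, if anything falls off the work surface, if the arm or the gripper's body presses on something with over 40 N, if the wrist force passes 120 N, or if a joint passes its speed limit or range.

## Robot

A 6-joint arm with a two-finger parallel gripper is mounted at the origin on a cart in front of the work surface, level with it; the furniture and walls round the work are solid. World frame = base frame: x ahead of the robot, y to its left, z up, the work surface at z = 0. Lengths are in m, angles in rad, forces in N, time in s.
With the tool pointing down it reaches from about 0.325 to 0.875 m from the base axis. Payload 4.4 kg.
Tool frame: the origin (TCP) lies at the very end of the fingers, on their centre line; the grasp point (between the pads) lies 19 mm behind it (grip_point_offset is the distance from the TCP to the grasp point, in m); z points along the fingers, y is the direction in which the jaws open and shut (so a half turn about z gives the same grasp; the last joint's range is limited). The gripper opens to 85 mm and grips with 20 to 120 N. Pads are 22 mm wide; open, the fingers measure 114 mm over their backs; the gripper's body (76 mm by 85 mm) begins 54 mm behind the grasp point. The pads swing forward as they close: fully open they stand 13 mm farther back than shut.
Start: joints at [0.956, 0.207, 1.542, -0, 1.393, -0.15], TCP at [0.258, 0.514, 0.231] pointing down, gripper open.
Joint ranges: [-2.73, 2.73], [-0.86, 2.22], [0.23, 2.46], [-1.11, 4.25], [0.08, 2.63], [-2.82, 2.82]. Speed limits (rad/s): [2.79, 2.79, 3.14, 3.14, 3.14, 3.14].

## Interface

Orientations are given as [roll, pitch, yaw] about the fixed x, y, z axes, in that order (R = Rz(yaw) Ry(pitch) Rx(roll)).
In Python, from rig import get_obs, capture, job_done, recognise, regions_of, place_of, grip_point_offset gives the robot as it stands. The module is installed in compiled form; this text tells all that it offers.
- The arm moves only by the tool move_arm, never from a script. Its argument "rows" is text: rows parted by semicolons, each of 5 numbers parted by spaces: the shift along the tool's x, y, z in m, then the turn about the tool's z in rad, then the finger opening in m, from 0 to 0.0854. A call has exactly 10 rows; each row shifts and turns the commanded pose from where the row before left it, along the tool's axes as they then stand; what a row does not reach is not made up. A row lasts 1/12 s, in which the tool goes at most 41.7 mm and 7.16 degrees, less where a joint would pass 70% of its speed; a pose out of reach is approached as far as the arm can. A call with a gripper value outside its range is refused whole. The fingers move at their own pace and stop on an object; "newtons" is the grip in N (left out, the last holds). Time passes only in rows, so rows that do not move let the fingers close, or fill a call up. It gives the time, the measured TCP pose, the force and the opening at its end, in the units of the state.
- get_obs(): the state, without advancing time (a new reading comes with each control period).
- capture(name): name is "side" or "top"; returns a dict with "frame" (400x640x3 uint8, red, green, blue), "fx", "fy", "cx", "cy" (pixels), "R" (3x3) and "t" (3): a world point X has camera coordinates R X + t. Camera axes: x right, y down, z forward; pixel columns grow to the right and rows downward; lengths in m; the calibration is good to about 2 mm. A picture is of the moment at which its call begins. There is no depth.
- job_done(): hands the job in, once; it reports no verdict.
Trained networks look in the newest picture that a camera, given by its name, has taken for a name from the list of things; names that differ only in an ending like _2 or _b are one class to them, and where a whole thing is asked for, a point or a joint stands for the part that bears it (a point fixed in the world has none). Each returns a list of dicts, best first, with "conf" (0 to 1); they miss things now and then, are a little off and sometimes report something else, mostly with a low value. They report only what shows in the picture. A call takes as long as a camera call. They do not tell look-alikes from the thing itself.
- recognise(camera, label): "box" ([centre column, centre row, width, height] in pixels, round what is visible of it).
- regions_of(camera, label): "mask" (400x640 bool, what is visible of it) and "box" ([centre column, centre row, width, height] in pixels, round what is visible of it).
- place_of(camera, label): "position" ([column, row] in pixels: a listed point, or the origin of a listed thing).
The state is a dict: "time": time; "joint_pos": joint angles; "qvel": joint speeds; "joint_efforts": joint torques, N m; "tool_pos": TCP position; "tool_rot": TCP orientation; "wrist_force": force on the tool from outside, world axes, zero at the start; "moment": the same for the moment, N m; "finger_gap": finger opening in m.
Only numpy, scipy, OpenCV 4.12 (cv2) and the standard library are available. Lean on these libraries where they do the work, as an engineer would, in place of code of your own. Each camera call takes 0.05 s, during which the arm holds its last target.

## Working session

There is one attempt and no reset: what is moved stays moved. The work goes in short steps, Python scripts to look and compute and a tool call to move; the robot and the scene stay as the last step left them, time stands still between calls to the robot, and variables do not carry over. Pictures are saved under pics/ and viewed, and the job is handed in when it is done.

Besides the shell and the picture viewer there is one more tool, called as name(argument=value, ...) on one line, values as JSON. move_arm: Moves the arm, as the interface text tells. Its arguments: {"type":"object","properties":{"rows":{"type":"string"},"newtons":{"type":"number"}},"required":["rows"]}

```bash
mkdir -p pics; ls; python3 - <<'E'
from rig import *
import cv2,numpy as np
print(get_obs(), grip_point_offset)
for c in ['side','top']:
    d=capture(c); cv2.imwrite(f'pics/{c}0.png',d['frame'][:,:,::-1]); print(c,d['fx'],d['fy'],d['cx'],d['cy'],d['R'],d['t'])
    for l in ['igniter','seat','lip','ring','cell_mid','cell_nub','cover_grip','cover_lug']:
        print(l,[(np.round(p['position'],1),round(p['conf'],2)) for p in place_of(c,l)][:4])
E
```

```text
pics
{'time': 0.0, 'joint_pos': array([ 9.55537521e-01,  2.07394863e-01,  1.54299452e+00,  3.65194675e-06,
        1.39349153e+00, -1.50513681e-01]), 'qvel': array([-0.00071502, -0.00035215,  0.00021332, -0.00177461,  0.00040121,
        0.00331106]), 'joint_efforts': array([ 1.94207087e-04, -3.83043194e+01, -2.91591257e+01, -2.41002062e-04,
        1.06515820e-02, -1.78716562e-06]), 'tool_pos': array([0.25727824, 0.51336834, 0.2301208 ]), 'tool_rot': array([-3.13933081e+00, -3.46667319e-04,  2.67684649e+00]), 'wrist_force': array([-0.24404459, -0.1974937 ,  0.56161939]), 'moment': array([-0.03143404,  0.0539242 , -0.00038199]), 'finger_gap': 0.08529073842166852} 0.0187
side 495.9806272328306 495.9806272328306 316.98547337657 196.9687575061531 [[ 0.96835236 -0.2495358   0.00505942]
 [-0.15790202 -0.62820385 -0.76185751]
 [ 0.19328907  0.73694763 -0.64772489]] [-0.55270359  0.10393437  1.44257952]
igniter [(array([327.7, 209.8]), 0.66)]
seat [(array([327.8, 200.2]), 0.71), (array([250.8, 175.2]), 0.25)]
lip [(array([320. , 195.3]), 0.64)]
ring [(array([327. , 202.7]), 0.59)]
cell_mid 
[... 318 characters left out ...]
88.59884884211203 488.59884884211203 321.3941732476719 198.80502153839072 [[-0.00654791 -0.99990561 -0.01207876]
 [-0.98366939  0.0086133  -0.17977861]
 [ 0.17986568  0.01070433 -0.98363294]] [-0.02887692  0.57075528  1.128937  ]
igniter [(array([324.2, 193.9]), 0.82)]
seat [(array([323.2, 192.5]), 0.85), (array([399.9, 232. ]), 0.53)]
lip [(array([321.2, 196.5]), 0.82), (array([324.4, 195.8]), 0.74)]
ring [(array([318.6, 192.5]), 0.69)]
cell_mid [(array([276.1, 202.3]), 0.46), (array([235.2, 272.8]), 0.43)]
cell_nub [(array([237.3, 282.5]), 0.67), (array([269.5, 211.8]), 0.48)]
cover_grip [(array([414.1, 242.4]), 0.9), (array([236.7, 280.6]), 0.39)]
cover_lug [(array([401.8, 231.9]), 0.95)]
```

View pics/side0.png

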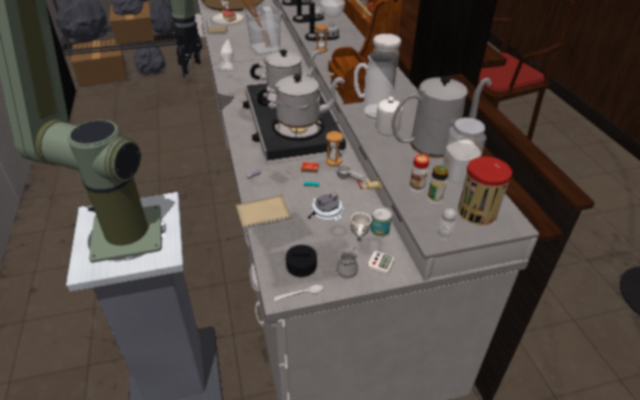

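View pics/top0.png

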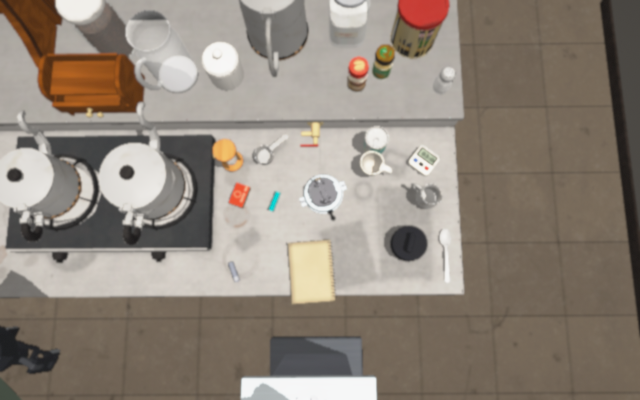

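```bash
python3 - <<'E'
import cv2
a=cv2.imread('pics/top0.png'); 
cv2.imwrite('pics/top0c.png',cv2.resize(a[150:300,200:460],None,fx=3,fy=3,interpolation=cv2.INTER_CUBIC)[:,:780])
a=cv2.imread('pics/side0.png'); 
cv2.imwrite('pics/side0c.png',cv2.resize(a[130:310,200:400],None,fx=3.3,fy=3.3,interpolation=cv2.INTER_CUBIC))
E
```

```text
(no output)
```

View pics/top0c.png

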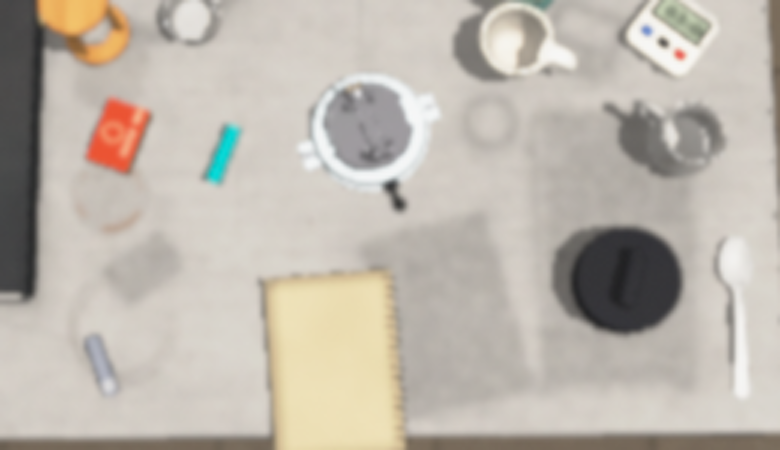

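View pics/side0c.png

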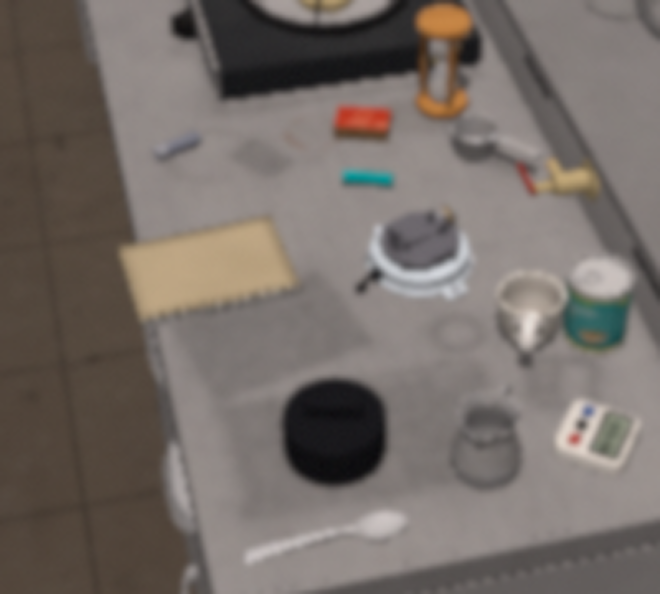

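Candidates for the cell: the grey cylinder at top (234,271) / side (253,174), and the turquoise look-alike at top (274,201) / side (311,183). I choose the grey one. Its bright nub end seems to be toward the robot. The igniter is at top (323,193), its lead at (334,215), and the cover at (408,243).

```bash
cat > h.py <<'E'
import numpy as np,cv2
from scipy.optimize import least_squares
C={'side':(495.9806,316.98547,196.96876,np.array([[0.96835236,-0.2495358,0.00505942],[-0.15790202,-0.62820385,-0.76185751],[0.19328907,0.73694763,-0.64772489]]),np.array([-0.55270359,0.10393437,1.44257952])),
'top':(488.59885,321.39417,198.80502,np.array([[-0.00654791,-0.99990561,-0.01207876],[-0.98366939,0.0086133,-0.17977861],[0.17986568,0.01070433,-0.98363294]]),np.array([-0.02887692,0.57075528,1.128937]))}
def proj(c,X):
    f,cx,cy,R,t=C[c]; p=np.atleast_2d(X)@R.T+t
    return np.c_[f*p[:,0]/p[:,2]+cx,f*p[:,1]/p[:,2]+cy]
def onz(c,uv,z):
    f,cx,cy,R,t=C[c]; d=R.T@np.array([(uv[0]-cx)/f,(uv[1]-cy)/f,1]); o=-R.T@t
    return (o+d*(z-o[2])/d[2])
def crop(img,c0,r0,w,h,s,name):
    cv2.imwrite('pics/'+name,cv2.resize(img[r0:r0+h,c0:c0+w],None,fx=s,fy=s,interpolation=cv2.INTER_CUBIC))
E
python3 - <<'E'
from h import *
T=cv2.imread('pics/top0.png');S=cv2.imread('pics/side0.png')
k=lambda im,c,r,w,h:cv2.resize(im[r:r+h,c:c+w],(400,300),interpolation=cv2.INTER_CUBIC)
cv2.imwrite('pics/z1.png',np.vstack([np.hstack([k(T,294,168,64,48),k(S,296,182,64,48)]),np.hstack([k(T,216,256,40,30),k(S,233,159,40,30)])]))
for c,uvs in dict(top=[(323.2,192.5,.041),(321.2,196.5,.05),(324.2,193.9,0),(318.6,192.5,.03),(237.3,282.5,.007),(234,271,.007),(414.1,242.4,.05)],side=[(327.8,200.2,.041),(320,195.3,.05),(327.7,209.8,0),(327,202.7,.03),(243.7,176.5,.007),(252.2,174.8,.007),(299.9,253.1,.05)]).items():
    for u in uvs: print(c,u,np.round(onz(c,u[:2],u[2]),4))
E
```

```text
top (323.2, 192.5, 0.041) [ 0.5881 -0.0376  0.041 ]
top (321.2, 196.5, 0.05) [ 0.5765 -0.0328  0.05  ]
top (324.2, 193.9, 0) [ 0.5925 -0.0399  0.    ]
top (318.6, 192.5, 0.03) [ 0.5903 -0.0262  0.03  ]
top (237.3, 282.5, 0.007) [0.3731 0.1736 0.007 ]
top (234, 271, 0.007) [0.4009 0.1824 0.007 ]
top (414.1, 242.4, 0.05) [ 0.4636 -0.2527  0.05  ]
side (327.8, 200.2, 0.041) [ 0.5917 -0.0485  0.041 ]
side (320, 195.3, 0.05) [ 0.5719 -0.0309  0.05  ]
side (327.7, 209.8, 0) [ 0.5928 -0.0463  0.    ]
side (327, 202.7, 0.03) [ 0.5899 -0.0468  0.03  ]
side (243.7, 176.5, 0.007) [0.3656 0.1725 0.007 ]
side (252.2, 174.8, 0.007) [0.3941 0.1748 0.007 ]
side (299.9, 253.1, 0.05) [ 0.4598 -0.2479  0.05  ]
```

View pics/z1.png

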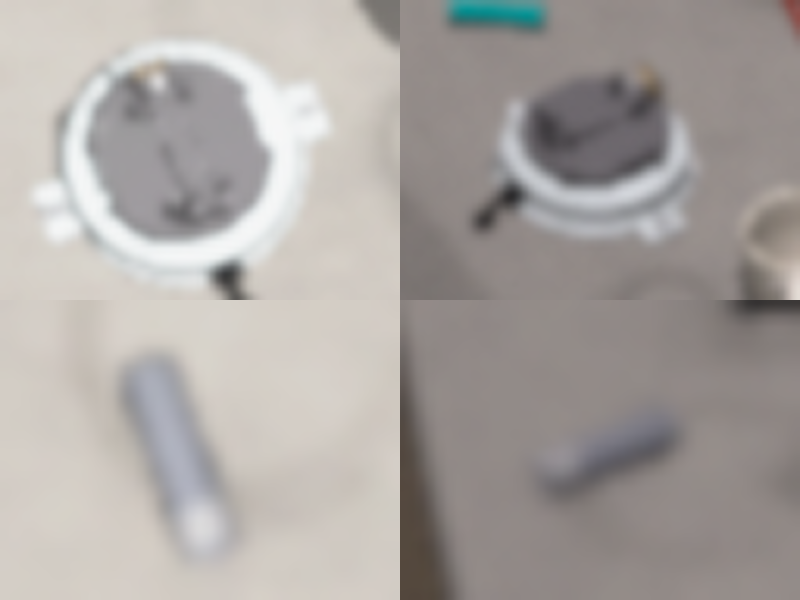

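```bash
cat > ov.py <<'E'
from h import *
import sys
def overlay(im,c,pose,r,s,name):
    x,y,th=pose; u0,v0,w,h=r
    big=cv2.resize(im[v0:v0+h,u0:u0+w],None,fx=s,fy=s,interpolation=cv2.INTER_CUBIC)
    R=np.array([[np.cos(th),-np.sin(th),0],[np.sin(th),np.cos(th),0],[0,0,1]])
    def pl(P,col,close=True):
        q=proj(c,np.array(P)@R.T+[x,y,0]); q=((q+.5-[u0,v0])*s-.5)
        cv2.polylines(big,[np.round(q).astype(int)],close,col,1)
    a=np.linspace(0,2*np.pi,73)
    ci=lambda r,z:np.c_[r*np.cos(a),r*np.sin(a),0*a+z]
    pl(ci(.05,.018),(0,0,255)); pl(ci(.05,0),(0,0,120)); pl(ci(.035,.030),(0,200,0))
    for e in (1,-1): pl([[.0,e*.055,.004],[0,e*.065,.004]],(255,0,0)); pl([[-.005,e*.06,.004],[.005,e*.06,.004]],(255,0,0))
    pl([[.05,0,.006],[.074,0,.006]],(0,255,255),False)
    pl([[.0242,-.006,.0497],[.0242,.006,.0497],[.0285,.006,.0545],[.0285,-.006,.0545]],(255,0,255))
    pl([[-.032,-.006,.046],[-.032,.006,.046]],(255,255,0))
    cv2.imwrite('pics/'+name,big)
    return big
E
python3 - <<'E'
from ov import *
T=cv2.imread('pics/top0.png');S=cv2.imread('pics/side0.png')
# neck centre top
for c,im,u in (('top',T,(322.4,191.6)),('side',S,(327.3,202.5))):
    print(c,onz(c,u,.03))
for nm,im,c in (('t',T,'top'),('s',S,'side')):
    h=cv2.cvtColor(im,cv2.COLOR_BGR2HSV)
pose=(.592,-.0365,np.pi+0.37)
a=overlay(T,'top',pose,(294,168,64,56),6,'oa.png');b=overlay(S,'side',pose,(296,176,64,56),6,'ob.png')
cv2.imwrite('pics/o1.png',np.hstack([a,b]))
E
```

```text
top [ 0.59250971 -0.03560424  0.03      ]
side [ 0.59099753 -0.04617395  0.03      ]
```

View pics/o1.png

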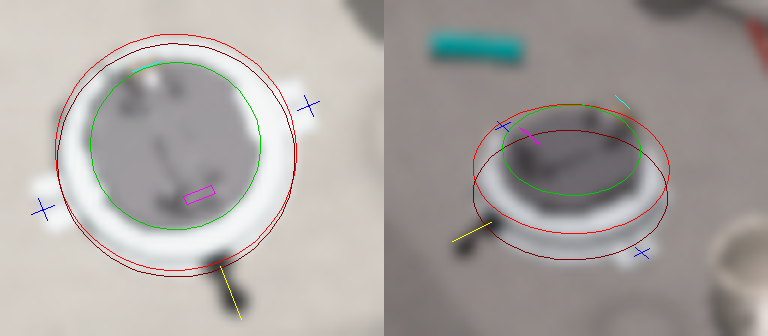

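```bash
cat > plan.py <<'E'
import numpy as np
# plan(cur xyz,yaw -> target), tool down: tool x=(c,s,0), y=(s,-c,0), z=(0,0,-1); turn +t => yaw-=t
def plan(cur,tgt,n,gap,dz=4):
    cx,cy,cz,cyaw=cur; rows=[]; p=np.array(cur[:3],float); yaw=cyaw
    for k in range(n):
        f=(k+1)/n
        q=np.array(cur[:3])+f*(np.array(tgt[:3])-np.array(cur[:3])); yq=cyaw+f*(tgt[3]-cyaw)
        d=q-p; c,s=np.cos(yaw),np.sin(yaw)
        r=np.round([c*d[0]+s*d[1], s*d[0]-c*d[1], -d[2], yaw-yq],dz)
        rows.append(r); p=p+np.array([c*r[0]+s*r[1], s*r[0]-c*r[1], -r[2]]); yaw-=r[3]
    print('; '.join(' '.join('%g'%v for v in list(r)+[gap]) for r in rows)); print('end',np.round(p,4),round(yaw,4))
    return rows
def here():
    from rig import get_obs
    o=get_obs(); y=o['tool_rot'][2]; return list(o['tool_pos'])+[y%(2*np.pi)],o
E
python3 - <<'E'
from plan import *
from h import *
for c,l in dict(top=[(230.8,262),(233.6,271.5),(236.5,281)],side=[(247,176),]).items():
    for u in l: print(c,onz(c,u,.008))
plan([.258,.514,.231,2.677],[.397,.180,.11,3.433],10,.045)
E
```

```text
top [0.42276591 0.19061801 0.008     ]
top [0.3996391  0.18313497 0.008     ]
top [0.37667362 0.17546044 0.008     ]
side [0.37641125 0.17125729 0.008     ]
-0.0274 -0.0236 0.0121 -0.0756 0.045; -0.0255 -0.0257 0.0121 -0.0756 0.045; -0.0235 -0.0275 0.0121 -0.0756 0.045; -0.0214 -0.0291 0.0121 -0.0756 0.045; -0.0191 -0.0308 0.0121 -0.0756 0.045; -0.0168 -0.032 0.0121 -0.0756 0.045; -0.0142 -0.0333 0.0121 -0.0756 0.045; -0.0117 -0.0342 0.0121 -0.0756 0.045; -0.0091 -0.035 0.0121 -0.0756 0.045; -0.0065 -0.0356 0.0121 -0.0756 0.045
end [0.397 0.18  0.11 ] 3.433
```

move_arm(rows="-0.0274 -0.0236 0.0121 -0.078 0.045; -0.0255 -0.0257 0.0121 -0.078 0.045; -0.0235 -0.0275 0.0121 -0.078 0.045; -0.0214 -0.0291 0.0121 -0.078 0.045; -0.0191 -0.0308 0.0121 -0.078 0.045; -0.0168 -0.032 0.0121 -0.078 0.045; -0.0142 -0.0333 0.0121 -0.078 0.045; -0.0117 -0.0342 0.0121 -0.078 0.045; -0.0091 -0.035 0.0121 -0.078 0.045; -0.0065 -0.0356 0.0121 -0.078 0.045")

```text
time: 1.73
tool_pos: [0.4009, 0.18, 0.1102]
tool_rot: [-3.142, 0.001, -2.822]
wrist_force: [0.1, 0.5, 0.4]
finger_gap: 0.0447
```

```bash
python3 - <<'E'
from rig import *
from h import *
o=get_obs();print(o['time'],o['tool_pos'],o['tool_rot'],o['finger_gap'])
for c,r in (('side',(200,110,140,105)),('top',(180,210,140,105))):
    im=capture(c)['frame'][:,:,::-1]; cv2.imwrite(f'pics/{c}1.png',im)
    print(c,proj(c,[o['tool_pos']]))
    crop(im,*r,5,f'{c}1c.png')
a=cv2.imread('pics/side1c.png');b=cv2.imread('pics/top1c.png')
cv2.imwrite('pics/b1.png',cv2.resize(np.hstack([b,a]),(800,300)))
E
```

```text
1.7333 [0.40091686 0.17998321 0.11016679] [-3.14151197e+00  1.24540521e-03 -2.82230392e+00] 0.044721858613310204
side [[251.48745627 147.92476034]]
top [[226.40761398 269.38922969]]
```

View pics/b1.png

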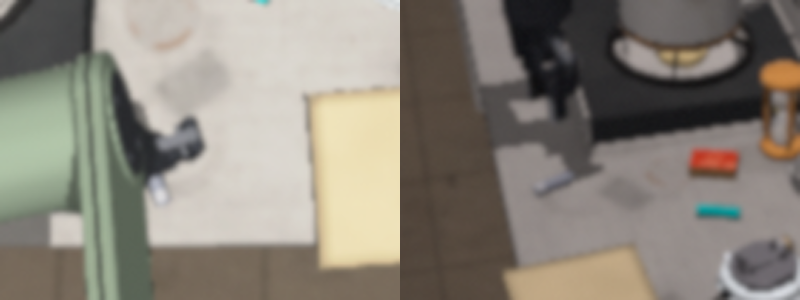

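```bash
python3 - <<'E'
from h import *
k=lambda im,c,r,w,h:cv2.resize(im[r:r+h,c:c+w],(400,400),interpolation=cv2.INTER_CUBIC)
T=cv2.imread('pics/top1.png');S=cv2.imread('pics/side1.png')
a=k(T,210,240,50,50);b=k(S,228,130,50,50)
for im,c,o in((a,'top',(210,240)),(b,'side',(228,130))):
    p=proj(c,[[.4009,.18,.1102],[.4009,.18,.129],[.4,.18,0]])
    R=np.array([np.sin(-2.822),-np.cos(-2.822),0])
    q=proj(c,[np.array([.4009,.18,.1102])+s*R*.0224 for s in(-1,1)])
    for z,col in zip(np.r_[p,q],[(0,0,255),(0,255,0),(255,0,0),(0,255,255),(0,255,255)]):
        cv2.circle(im,tuple(np.round((z+.5-o)*8-.5).astype(int)),4,col,1)
cv2.imwrite('pics/b2.png',np.hstack([a,b]))
E
```

```text
(no output)
```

View pics/b2.png

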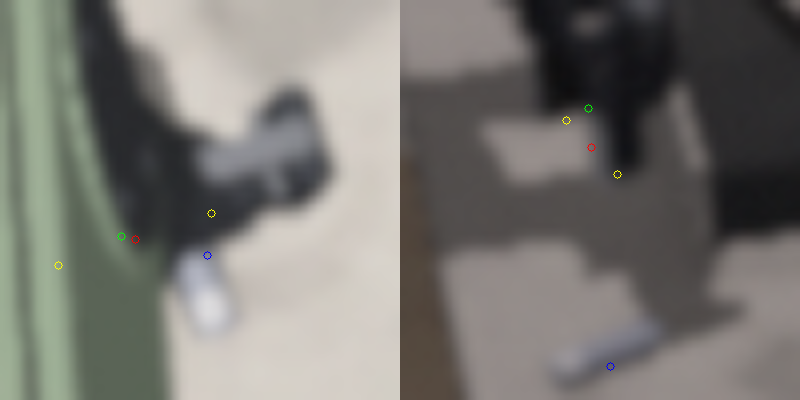

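```bash
python3 - <<'E'
from h import *
for u in((253.5,172.7),(247,174.8),(260,170.6)): print(onz('side',u,.008))
E
```

```text
[0.39995657 0.18374131 0.008     ]
[0.37734916 0.17767309 0.008     ]
[0.42280887 0.18987527 0.008     ]
```

move_arm(rows="0.0023 0.0036 0.01 0 0.045; 0 0 0.016 0 0.045; 0 0 0.016 0 0.045; 0 0 0.016 0 0.045; 0 0 0.016 0 0.045; 0 0 0.012 0 0.045; 0 0 0.008 0 0.045; 0 0 0.006 0 0.045; 0 0 0.0 0 0.045; 0 0 0 0 0.045")

```text
time: 2.67
tool_pos: [0.3969, 0.1849, 0.0103]
tool_rot: [3.141, 0.0, -2.826]
wrist_force: [0.1, -0.4, 0.5]
finger_gap: 0.045
```

move_arm(rows="0 -0.0012 0.0025 0 0.045; 0 -0.001 0.0025 0 0.045; 0 0 0.0022 0 0.045; 0 0 0 0 0.03; 0 0 0 0 0.02; 0 0 0 0 0.01; 0 0 0 0 0.005; 0 0 0 0 0.005; 0 0 0 0 0.005; 0 0 0 0 0.005", newtons=30)

```text
time: 3.5
tool_pos: [0.3978, 0.1821, 0.0032]
tool_rot: [-3.141, 0.0, -2.826]
wrist_force: [-0.7, -0.9, 2.2]
finger_gap: 0.0128
```

```bash
python3 - <<'E'
from rig import *
from h import *
o=get_obs();print(o['time'],o['tool_pos'],o['tool_rot'],o['finger_gap'],o['wrist_force'])
k=lambda im,c,r,w,h:cv2.resize(im[r:r+h,c:c+w],(400,400),interpolation=cv2.INTER_CUBIC)
a=k(capture('top')['frame'][:,:,::-1],210,240,50,50);b=k(capture('side')['frame'][:,:,::-1],228,140,50,50)
cv2.imwrite('pics/b3.png',np.hstack([a,b]))
E
```

```text
3.5 [0.39778947 0.18210002 0.00323394] [-3.14143427e+00  1.27791822e-04 -2.82633696e+00] 0.01279426793257653 [-0.69528986 -0.92766599  2.2224294 ]
```

View pics/b3.png

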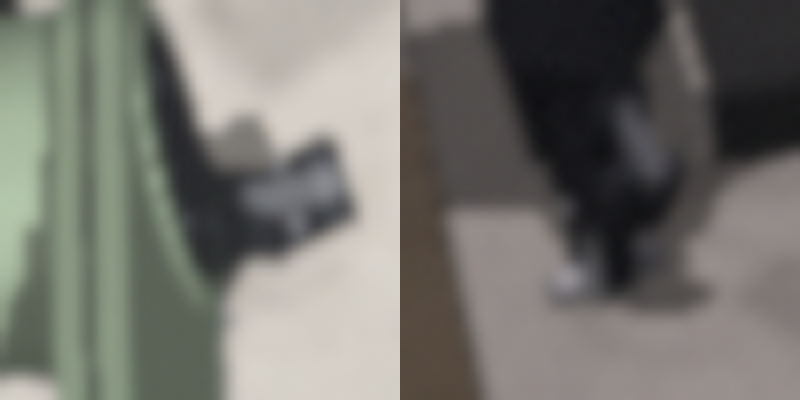

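move_arm(rows="0 0 0 0 0.022; 0 0 0 0 0.022; 0 0 0.0012 0 0.022; 0 0 0.0012 0 0.022; 0 0 0 0 0.022; 0 0 0 0 0.01; 0 0 0 0 0.005; 0 0 0 0 0.005; 0 0 0 0 0.005; 0 0 0 0 0.005")

```text
time: 4.43
tool_pos: [0.3977, 0.1821, 0.0007]
tool_rot: [-3.142, -0.0, -2.826]
wrist_force: [-0.4, -0.8, -0.2]
finger_gap: 0.0128
```

move_arm(rows="0 0 -0.005 0 0.005; 0 0 -0.015 0 0.005; 0 0 -0.03 0 0.005; 0 0 -0.03 0 0.005; 0 0 -0.02 0 0.005; 0 0 -0.01 0 0.005; 0 0 0 0 0.005; 0 0 0 0 0.005; 0 0 0 0 0.005; 0 0 0 0 0.005")

```text
time: 5.27
tool_pos: [0.3961, 0.1817, 0.1089]
tool_rot: [3.141, -0.004, -2.826]
wrist_force: [0.3, 0.7, -0.2]
finger_gap: 0.0132
```

```bash
python3 - <<'E'
from ov import *
from rig import *
o=get_obs();print(o['tool_pos'],o['tool_rot'],o['finger_gap'],o['wrist_force'])
k=lambda im,c,r,w,h:cv2.resize(im[r:r+h,c:c+w],(400,400),interpolation=cv2.INTER_CUBIC)
im=capture('side')['frame'][:,:,::-1].copy()
b=k(im,225,120,50,50)
# predicted cell
def cellov(b,c,off,s,pos,yaw,o=.0025,dz=.00655):
    d=np.array([np.cos(yaw),np.sin(yaw),0]); n=np.array([-d[1],d[0],0]); m=np.array(pos)+[0,0,dz]-d*o
    P=[m+d*a+np.array([0,0,e]) for a,e in((-.02525,0),(.02525,0),(.02375,.00725),(-.02525,.00725),(-.02525,-.00725),(.02375,-.00725),(.02525,0))]
    q=(proj(c,P)+.5-off)*s-.5; cv2.polylines(b,[np.round(q).astype(int)],False,(0,0,255),1)
cellov(b,'side',(225,120),8,o['tool_pos'],o['tool_rot'][2])
cv2.imwrite('pics/b4.png',b)
T=cv2.imread('pics/top0.png');S=cv2.imread('pics/side0.png')
pose=(.5925,-.037,np.pi+0.37)
a=overlay(T,'top',pose,(298,168,50,56),8,'oa.png');b=overlay(S,'side',pose,(300,180,50,56),8,'ob.png')
cv2.imwrite('pics/o2.png',np.hstack([a,b]))
E
```

```text
[0.39612224 0.18174471 0.10890652] [ 3.14130104 -0.00391974 -2.82642236] 0.013185112145741038 [ 0.28588485  0.69587195 -0.18209482]
```

View pics/b4.png

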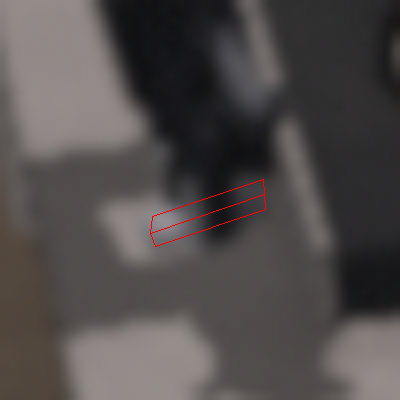

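View pics/o2.png

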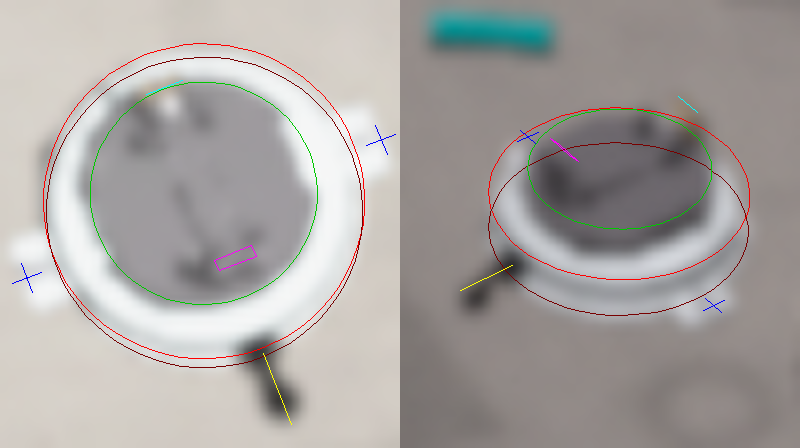

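```bash
python3 - <<'E'
from h import *
from plan import *
f=lambda x,y:(298+(x+.5)/8-.5,168+(y+.5)/8-.5)
g=lambda x,y:(300+(x-400+.5)/8-.5,180+(y+.5)/8-.5)
a,b=onz('top',f(35,268),.004),onz('top',f(368,138),.004); print('ears',a,b,(a+b)/2,'psi',np.arctan2(*(b-a)[[1,0]]) )
for p,z in((f(278,395),.003),(f(255,345),.006)):
    l=onz('top',p,z); print(l, np.arctan2(l[1]+.0362,l[0]-.592)%(2*np.pi))
for p,z in((g(475,300),.003),(g(510,268),.006)):
    l=onz('side',p,z); print(l, np.arctan2(l[1]+.0362,l[0]-.592)%(2*np.pi))
E
```

```text
ears [0.57387211 0.01623503 0.004     ] [ 0.6146644  -0.08897404  0.004     ] [ 0.59426826 -0.0363695   0.004     ] psi -1.2009156355998178
[ 0.53308604 -0.05969927  0.003     ] 3.52112830666871
[ 0.54848305 -0.05264798  0.006     ] 3.502962213691274
[ 0.52838822 -0.06729961  0.003     ] 3.5963184435577573
[ 0.54472374 -0.05635403  0.006     ] 3.544566758479643
```

```bash
python3 - <<'E'
from plan import *
c,o=here(); plan(c,[.5843,-.0397,.105,3.515],10,.005)
E
```

```text
-0.011 -0.0269 0.0004 -0.0058 0.005; -0.0109 -0.0269 0.0004 -0.0059 0.005; -0.0107 -0.0271 0.0004 -0.0058 0.005; -0.0105 -0.027 0.0004 -0.0058 0.005; -0.0104 -0.0272 0.0004 -0.0058 0.005; -0.0102 -0.0272 0.0004 -0.0059 0.005; -0.0101 -0.0272 0.0004 -0.0058 0.005; -0.0099 -0.0273 0.0004 -0.0058 0.005; -0.0097 -0.0274 0.0004 -0.0058 0.005; -0.0096 -0.0274 0.0004 -0.0059 0.005
end [ 0.5843 -0.0397  0.105 ] 3.515
```

move_arm(rows="-0.011 -0.0269 0.0004 -0.0058 0.005; -0.0109 -0.0269 0.0004 -0.0059 0.005; -0.0107 -0.0271 0.0004 -0.0058 0.005; -0.0105 -0.027 0.0004 -0.0058 0.005; -0.0104 -0.0272 0.0004 -0.0058 0.005; -0.0102 -0.0272 0.0004 -0.0059 0.005; -0.0101 -0.0272 0.0004 -0.0058 0.005; -0.0099 -0.0273 0.0004 -0.0058 0.005; -0.0097 -0.0274 0.0004 -0.0058 0.005; -0.0096 -0.0274 0.0004 -0.0059 0.005", newtons=40)

```text
time: 6.15
tool_pos: [0.5855, -0.0404, 0.1048]
tool_rot: [3.14, -0.003, -2.768]
wrist_force: [0.6, 1.0, -0.4]
finger_gap: 0.0127
```

```bash
cat > see.py <<'E'
from ov import *
from rig import *
POSE=(.5927,-.0364,3.515)
def cellov(b,c,off,s,pos,yaw,o=.0025,dz=.00655,th=0):
    d=np.array([np.cos(yaw)*np.cos(th),np.sin(yaw)*np.cos(th),np.sin(th)]); up=np.array([-np.cos(yaw)*np.sin(th),-np.sin(yaw)*np.sin(th),np.cos(th)]); m=np.array(pos)+[0,0,dz]-d*o
    P=[m+d*a+up*e for a,e in((-.02525,0),(.02525,0),(.02375,.00725),(-.02525,.00725),(-.02525,-.00725),(.02375,-.00725),(.02525,0))]
    q=(proj(c,P)+.5-off)*s-.5; cv2.polylines(b,[np.round(q).astype(int)],False,(0,0,255),1)
def shot(name,th=0,o=.0025,r=(300,165,50,50),pose=POSE,cell=True):
    ob=get_obs();print(ob['time'],np.round(ob['tool_pos'],4),ob['tool_rot'],ob['finger_gap'],ob['wrist_force'],ob['moment'])
    out=[]
    im=capture('side')['frame'][:,:,::-1].copy(); cv2.imwrite('pics/'+name+'_raw.png',im)
    u,v,w,h=r; b=cv2.resize(im[v:v+h,u:u+w],None,fx=8,fy=8,interpolation=cv2.INTER_CUBIC)
    b2=overlay(im,'side',pose,r,8,'tmp.png')
    if cell: cellov(b2,'side',(u,v),8,ob['tool_pos'],ob['tool_rot'][2],o,th=th)
    cv2.imwrite('pics/'+name+'.png',np.hstack([b,b2]))
E
python3 -c "
from see import *
shot('c1')
im=capture('top')['frame'][:,:,::-1];crop(im,280,160,80,70,8,'c1t.png')"
```

```text
6.15 [ 0.5855 -0.0404  0.1048] [ 3.13984626e+00 -2.53479828e-03 -2.76813249e+00] 0.012694923453581817 [ 0.60008352  1.04615676 -0.43857732] [ 0.00958682 -0.01183146 -0.07574475]
```

View pics/c1.png

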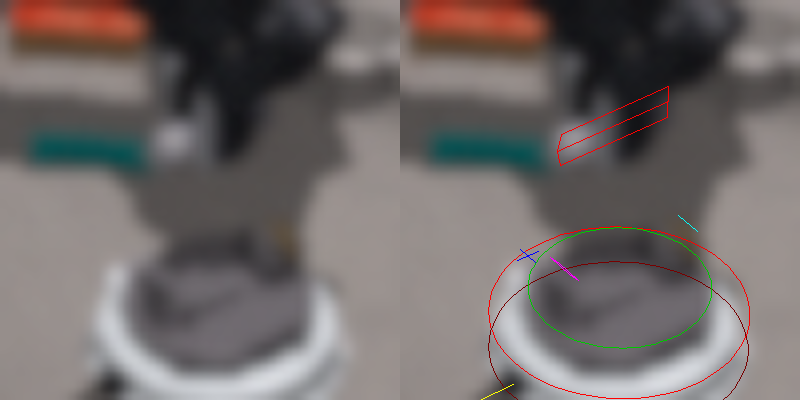

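View pics/c1t.png

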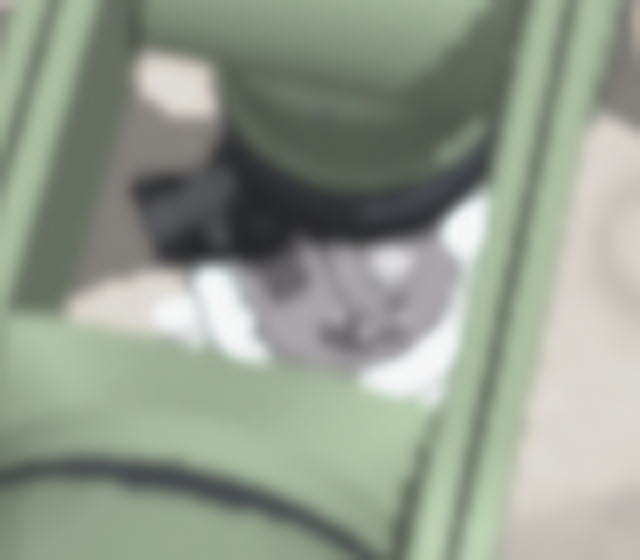

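move_arm(rows="0.0007 0.0014 0.006 0 0.005; 0 0 0.01 0 0.005; 0 0 0.01 0 0.005; 0 0 0.009 0 0.005; 0 0 0.006 0 0.005; 0 0 0.004 0 0.005; 0 0 0 0 0.005; 0 0 0 0 0.005; 0 0 0 0 0.005; 0 0 0 0 0.005")

```text
time: 7.08
tool_pos: [0.5852, -0.0384, 0.0624]
tool_rot: [-3.141, 0.001, -2.768]
wrist_force: [0.1, 0.6, -0.5]
finger_gap: 0.0126
```

```bash
python3 -c "
from see import *
POSE=(.5927,-.036,3.515)
shot('c2',pose=POSE)"
```

```text
7.0833 [ 0.5852 -0.0384  0.0624] [-3.14074855e+00  1.20980088e-03 -2.76801834e+00] 0.012569258930981266 [ 0.07438461  0.56992722 -0.54732688] [-0.01976568 -0.06290707  0.01132012]
```

View pics/c2.png

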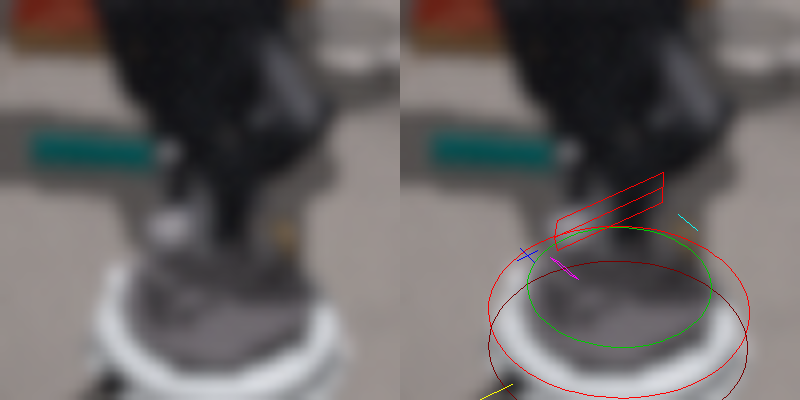

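move_arm(rows="0.001 -0.0003 0.001 0 0.005; 0 0 0.001 0 0.005; 0 0 0.001 0 0.005; 0 0 0.001 0 0.005; 0 0 0.001 0 0.005; 0 0 0.001 0 0.005; 0 0 0.001 0 0.005; 0 0 0.001 0 0.005; 0 0 0 0 0.005; 0 0 0 0 0.005")

```text
time: 7.97
tool_pos: [0.5839, -0.0389, 0.0542]
tool_rot: [-3.141, 0.0, -2.768]
wrist_force: [-1.6, 0.1, 3.8]
finger_gap: 0.0126
```

move_arm(rows="0 0 0.001 0 0.005; 0 0 0.001 0 0.005; 0 0 0.001 0 0.005; 0 0 0.001 0 0.005; 0 0 0.001 0 0.005; 0 0 0.0007 0 0.005; 0 0 0 0 0.005; 0 0 0 0 0.005; 0 0 0 0 0.005; 0 0 0 0 0.005")

```text
time: 8.8
tool_pos: [0.5859, -0.0385, 0.0505]
tool_rot: [-3.14, 0.005, -2.768]
wrist_force: [-0.9, 3.1, 10.5]
finger_gap: 0.0127
```

```bash
python3 -c "
from see import *
POSE=(.5927,-.036,3.515)
shot('c3',pose=POSE,th=.35)"
```

```text
8.8 [ 0.5859 -0.0385  0.0505] [-3.14030666  0.00452426 -2.76824835] 0.012702704652246509 [-0.89046787  3.07464021 10.53397839] [ 0.41193933  0.33787429 -0.08683221]
```

View pics/c3.png

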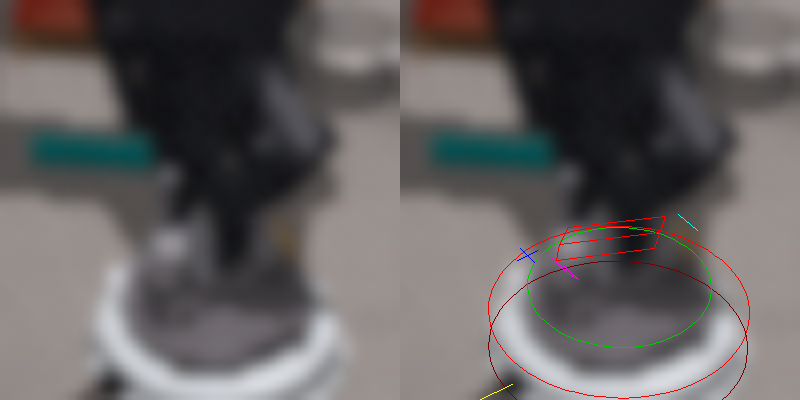

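move_arm(rows="0 0.0007 0 0 0.005; 0 0 0.0008 0 0.005; 0 0 0.0008 0 0.005; 0 0 0.0008 0 0.005; 0 0 0.0006 0 0.005; 0 0 0 0 0.005; 0 0 0 0 0.005; 0 0 0 0 0.005; 0 0 0 0 0.005; 0 0 0 0 0.005")

```text
time: 9.68
tool_pos: [0.5869, -0.0381, 0.0485]
tool_rot: [-3.139, 0.007, -2.768]
wrist_force: [0.2, 2.6, 13.0]
finger_gap: 0.0123
```

```bash
python3 -c "
from see import *
POSE=(.5927,-.036,3.515)
shot('c4',pose=POSE,th=.35)"
```

```text
9.6833 [ 0.5869 -0.0381  0.0485] [-3.13870357  0.00671238 -2.7682371 ] 0.012340939369442343 [ 0.24418998  2.64382286 12.97106481] [ 0.36518895  0.33070598 -0.1015992 ]
```

View pics/c4.png

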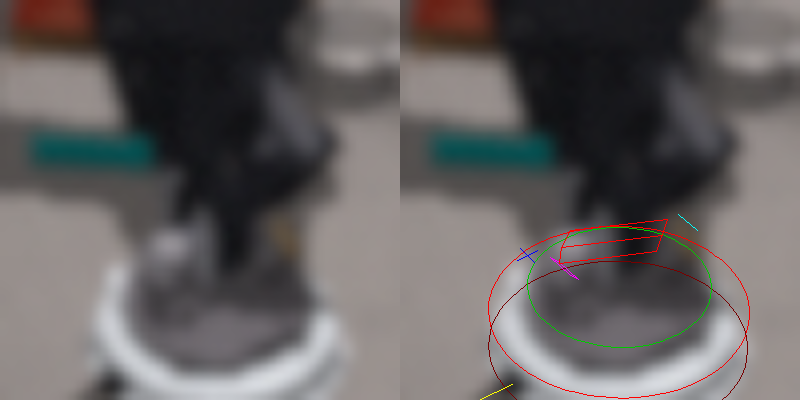

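move_arm(rows="-0.001 0 0 0 0.005; -0.001 0 0 0 0.005; -0.001 0 0 0 0.005; -0.001 0 0 0 0.005; 0 0 0 0 0.005; 0 0 0 0 0.005; 0 0 0 0 0.005; 0 0 0 0 0.005; 0 0 0 0 0.005; 0 0 0 0 0.005")

```text
time: 10.57
tool_pos: [0.5891, -0.0374, 0.0473]
tool_rot: [-3.139, 0.003, -2.768]
wrist_force: [-1.5, -1.2, 10.7]
finger_gap: 0.013
```

move_arm(rows="-0.001 0 0 0 0.005; -0.001 0 0 0 0.005; -0.001 0 0 0 0.005; -0.001 0 0 0 0.005; 0 0 0 0 0.005; 0 0 0 0 0.005; 0 0 0 0 0.005; 0 0 0 0 0.005; 0 0 0 0 0.005; 0 0 0 0 0.005")

```text
time: 11.4
tool_pos: [0.5922, -0.036, 0.0466]
tool_rot: [-3.139, 0.002, -2.768]
wrist_force: [-1.1, 0.2, 8.0]
finger_gap: 0.0125
```

```bash
python3 -c "
from see import *
POSE=(.5927,-.036,3.515)
shot('c5',pose=POSE,th=.35)"
```

```text
11.4 [ 0.5922 -0.036   0.0466] [-3.13937897e+00  1.94178856e-03 -2.76788983e+00] 0.012494348716516968 [-1.06064815  0.23652545  8.04126806] [-0.19500661  0.37978737 -0.01171523]
```

View pics/c5.png

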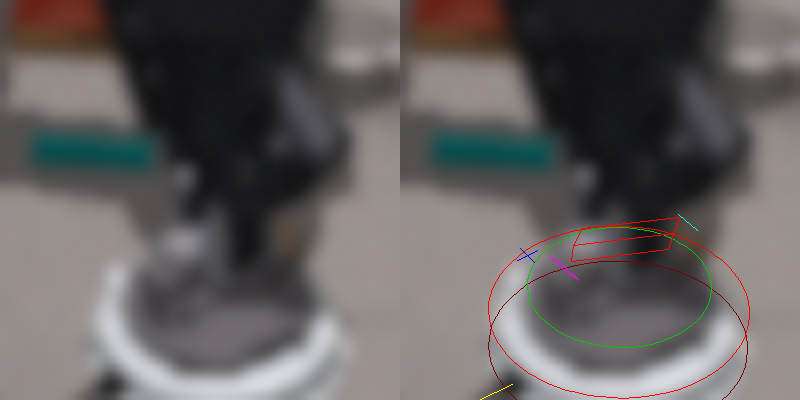

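move_arm(rows="-0.0007 0 0 0 0.005; -0.0007 0 0 0 0.005; -0.0006 0 0 0 0.005; 0 0 0 0 0.005; 0 0 0 0 0.005; 0 0 0 0 0.005; 0 0 0 0 0.005; 0 0 0 0 0.005; 0 0 0 0 0.005; 0 0 0 0 0.005")

```text
time: 12.28
tool_pos: [0.5933, -0.0355, 0.0462]
tool_rot: [-3.14, 0.0, -2.768]
wrist_force: [-3.2, -1.0, 7.1]
finger_gap: 0.0123
```

move_arm(rows="-0.0007 0 0 0 0.005; -0.0007 0 0 0 0.005; -0.0006 0 0 0 0.005; 0 0 0 0 0.005; 0 0 0 0 0.005; 0 0 0 0 0.005; 0 0 0 0 0.005; 0 0 0 0 0.005; 0 0 0 0 0.005; 0 0 0 0 0.005")

```text
time: 13.12
tool_pos: [0.5943, -0.034, 0.0447]
tool_rot: [3.141, -0.001, -2.768]
wrist_force: [-2.0, -2.7, 0.8]
finger_gap: 0.0124
```

```bash
python3 -c "
from see import *
POSE=(.5927,-.036,3.515)
shot('c6',pose=POSE,th=.3)
im=capture('top')['frame'][:,:,::-1];crop(im,290,170,60,50,10,'c6t.png')"
```

```text
13.1167 [ 0.5943 -0.034   0.0447] [ 3.14145106e+00 -7.35372427e-04 -2.76806785e+00] 0.012401969101537989 [-2.04854859 -2.73583337  0.82376785] [-0.48186586  0.49071409 -0.04152499]
```

View pics/c6.png

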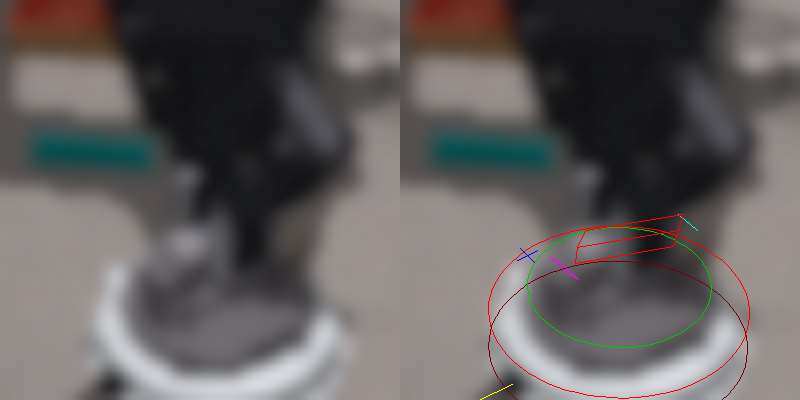

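View pics/c6t.png

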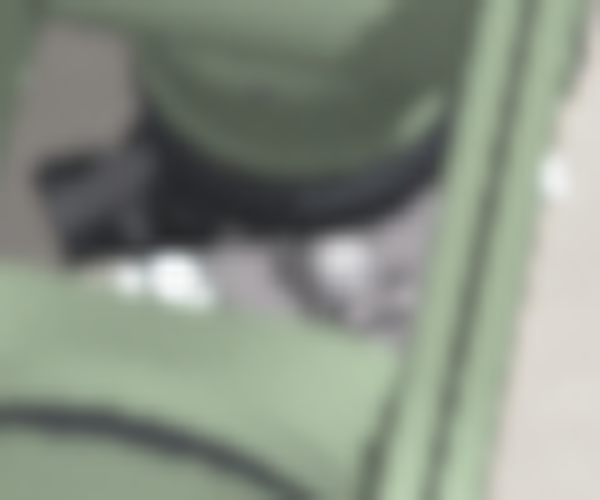

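move_arm(rows="-0.0008 -0.0008 0 0 0.005; 0 0 0 0 0.005; 0 0 0.0008 0 0.005; 0 0 0.0008 0 0.005; 0 0 0.0008 0 0.005; 0 0 0.0008 0 0.005; 0 0 0.0008 0 0.005; 0 0 0 0 0.005; 0 0 0 0 0.005; 0 0 0 0 0.005")

```text
time: 14.05
tool_pos: [0.5956, -0.0344, 0.0409]
tool_rot: [3.142, -0.0, -2.768]
wrist_force: [-5.4, -1.3, 3.4]
finger_gap: 0.0126
```

move_arm(rows="0 0 0.0008 0 0.005; 0 0 0.0008 0 0.005; 0 0 0.0008 0 0.005; 0 0 0.0008 0 0.005; 0 0 0 0 0.005; 0 0 0 0 0.005; 0 0 0 0 0.005; 0 0 0 0 0.005; 0 0 0 0 0.005; 0 0 0 0 0.005")

```text
time: 14.88
tool_pos: [0.5956, -0.0345, 0.0376]
tool_rot: [-3.141, -0.0, -2.768]
wrist_force: [-3.9, -2.2, 3.3]
finger_gap: 0.0125
```

```bash
python3 -c "
from see import *
POSE=(.5927,-.036,3.515)
shot('c7',pose=POSE,th=.15)
im=capture('top')['frame'][:,:,::-1];crop(im,290,170,60,50,10,'c7t.png')"
```

```text
14.8833 [ 0.5956 -0.0345  0.0376] [-3.14147363e+00 -2.88383116e-04 -2.76814707e+00] 0.01250662649010472 [-3.8541794  -2.23705896  3.3447844 ] [-0.28723559  0.67560525 -0.03272532]
```

View pics/c7.png

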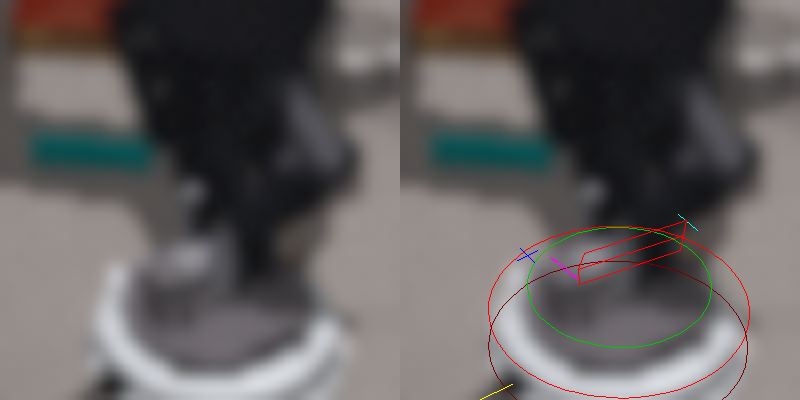

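View pics/c7t.png

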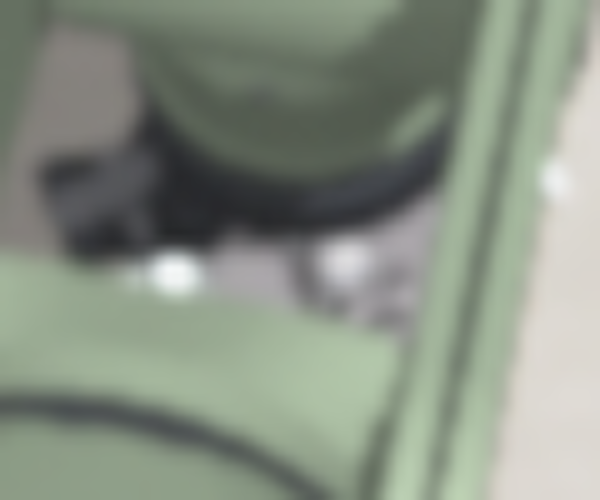

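move_arm(rows="0 0 0.0008 0 0.005; 0 0 0.0008 0 0.005; 0 0 0.0007 0 0.005; 0 0 0.0006 0 0.005; 0 0 0 0 0.005; 0 0 0 0 0.005; 0 0 0 0 0.005; 0 0 0 0 0.005; 0 0 0 0 0.005; 0 0 0 0 0.005")

```text
time: 15.82
tool_pos: [0.5958, -0.0345, 0.0359]
tool_rot: [-3.141, -0.0, -2.768]
wrist_force: [-7.7, -1.7, 10.2]
finger_gap: 0.0125
```

```bash
python3 -c "
from see import *
POSE=(.5927,-.036,3.515)
shot('c8',pose=POSE,th=.0)
im=capture('top')['frame'][:,:,::-1];crop(im,300,185,40,25,15,'c8t.png')"
```

```text
15.8167 [ 0.5958 -0.0345  0.0359] [-3.14126520e+00 -1.14545280e-04 -2.76791952e+00] 0.012492961508571444 [-7.70306451 -1.70139345 10.15739825] [-0.23268321  1.00664608  0.02785729]
```

View pics/c8.png

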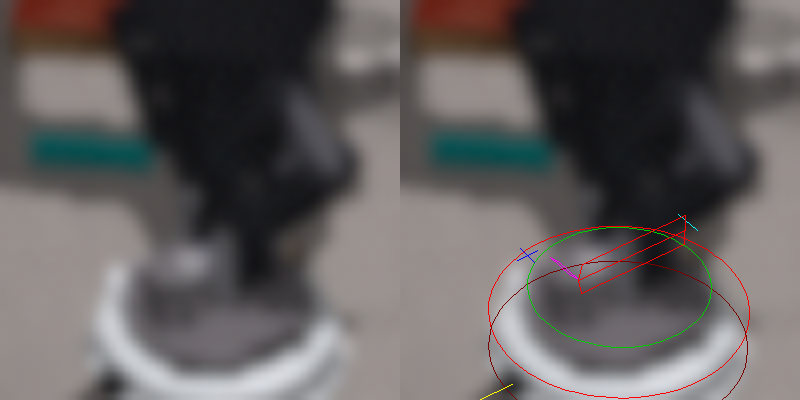

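View pics/c8t.png

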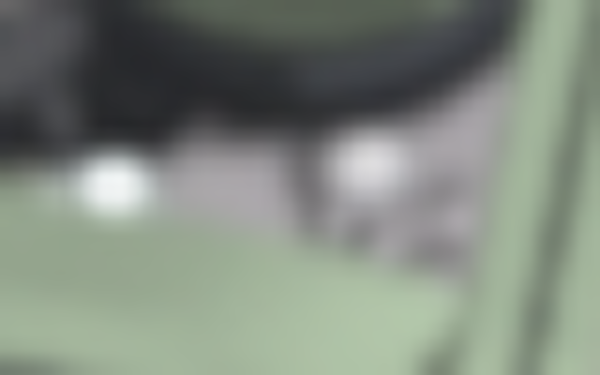

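move_arm(rows="0.0004 0 0.0006 0 0.005; 0.0004 0 0.0006 0 0.005; 0 0 0.0006 0 0.005; 0 0 0.0006 0 0.005; 0 0 0 0 0.005; 0 0 0 0 0.005; 0 0 0 0 0.005; 0 0 0 0 0.005; 0 0 0 0 0.005; 0 0 0 0 0.005")

```text
time: 16.75
tool_pos: [0.5963, -0.0352, 0.0351]
tool_rot: [-3.14, 0.002, -2.768]
wrist_force: [-8.4, -2.2, 14.2]
finger_gap: 0.0126
```

move_arm(rows="0.0007 0 0 0 0.005; 0.0007 0 0 0 0.005; 0.0007 0 0 0 0.005; 0 0 0 0 0.005; 0 0 0 0 0.005; 0 0 0 0 0.005; 0 0 0 0 0.005; 0 0 0 0 0.005; 0 0 0 0 0.005; 0 0 0 0 0.005")

```text
time: 17.58
tool_pos: [0.5961, -0.0353, 0.0351]
tool_rot: [-3.139, 0.006, -2.768]
wrist_force: [-3.9, -0.4, 10.7]
finger_gap: 0.0126
```

```bash
python3 -c "
from see import *
POSE=(.5945,-.0357,3.515)
shot('c9',pose=POSE,th=.0)
im=capture('top')['frame'][:,:,::-1];crop(im,300,185,40,25,15,'c9t.png')"
```

```text
17.5833 [ 0.5961 -0.0353  0.0351] [-3.1389774   0.00624313 -2.76823637] 0.012567592278989424 [-3.92863828 -0.36575706 10.66658347] [ 0.14736286  0.37395644 -0.00182472]
```

View pics/c9.png

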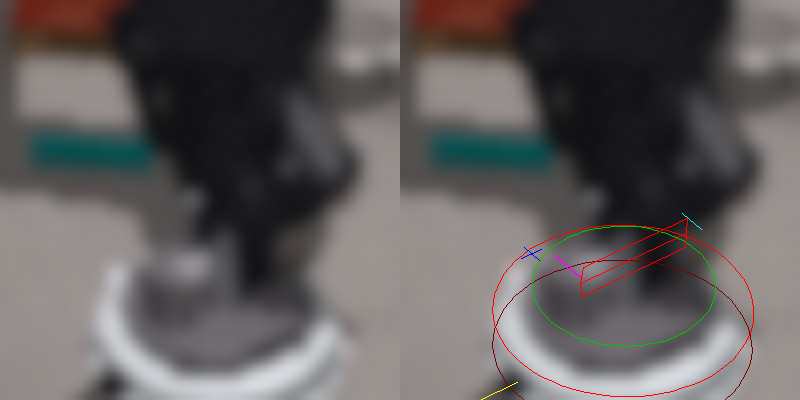

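View pics/c9t.png

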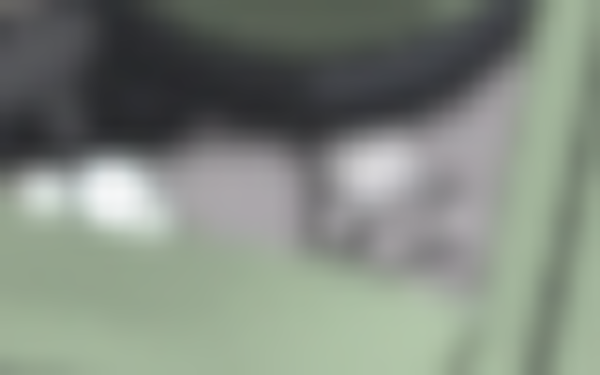

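move_arm(rows="-0.0005 0 0.0008 0 0.005; -0.0005 0 0.0008 0 0.005; 0 0 0.0008 0 0.005; 0 0 0.0008 0 0.005; 0 0 0 0 0.005; 0 0 0 0 0.005; 0 0 0 0 0.005; 0 0 0 0 0.005; 0 0 0 0 0.005; 0 0 0 0 0.005")

```text
time: 18.52
tool_pos: [0.5962, -0.0357, 0.0326]
tool_rot: [-3.139, 0.004, -2.768]
wrist_force: [-8.6, -1.9, 16.8]
finger_gap: 0.0128
```

```bash
python3 -c "
from see import *
POSE=(.5945,-.0357,3.515)
shot('c10',pose=POSE,th=.0)"
```

```text
18.5167 [ 0.5962 -0.0357  0.0326] [-3.13871389  0.00399028 -2.76799105] 0.012780701555515578 [-8.59168431 -1.91668741 16.8084983 ] [-0.19947066  0.99226447  0.01291974]
```

View pics/c10.png

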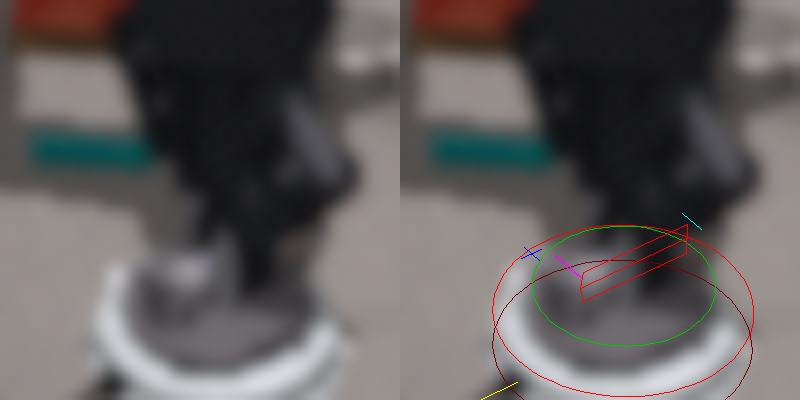

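move_arm(rows="0.0008 0 -0.0005 0 0.005; 0.0008 0 -0.0005 0 0.005; 0.0008 0 -0.0005 0 0.005; 0.0008 0 -0.0005 0 0.005; 0.0008 0 0 0 0.005; 0 0 0 0 0.005; 0 0 0 0 0.005; 0 0 0 0 0.005; 0 0 0 0 0.005; 0 0 0 0 0.005")

```text
time: 19.4
tool_pos: [0.5938, -0.0366, 0.0332]
tool_rot: [-3.138, 0.007, -2.768]
wrist_force: [1.0, -0.6, 5.6]
finger_gap: 0.0126
```

```bash
python3 -c "
from see import *
POSE=(.5945,-.0357,3.515)
shot('c11',pose=POSE,th=.0)
im=capture('top')['frame'][:,:,::-1];crop(im,300,185,40,25,15,'c11t.png')"
```

```text
19.4 [ 0.5938 -0.0366  0.0332] [-3.13836874  0.00721685 -2.76843325] 0.012649297543730672 [ 1.00880526 -0.6172106   5.64140043] [ 0.04011818 -0.21274758 -0.06561398]
```

View pics/c11.png

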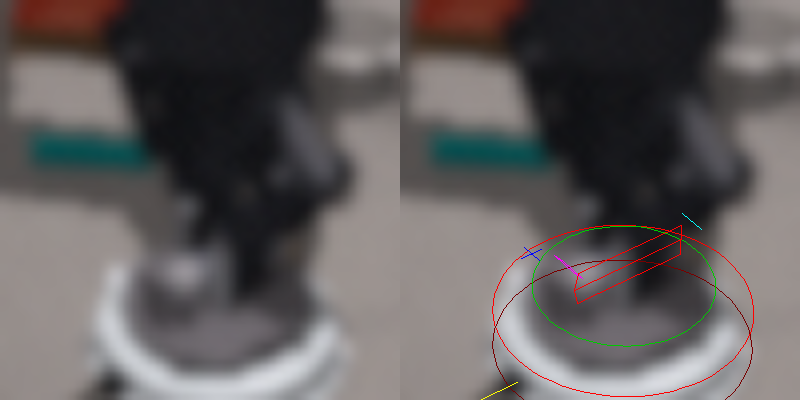

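View pics/c11t.png

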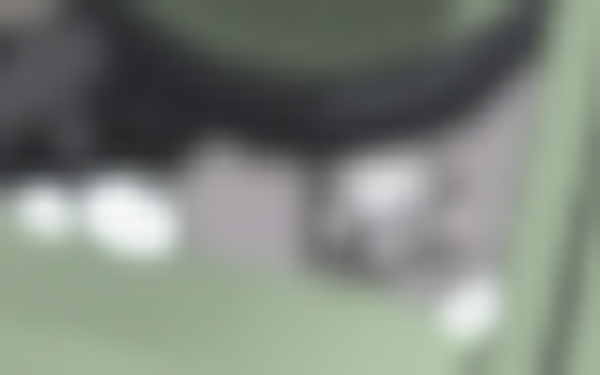

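move_arm(rows="0 0 -0.0008 0 0.005; 0 0 -0.0008 0 0.005; 0 0 0 0 0.005; 0.0008 0 0 0 0.005; 0.0008 0 0 0 0.005; 0 0 0 0 0.005; 0 0 0 0 0.005; 0 0 0 0 0.005; 0 0 0 0 0.005; 0 0 0 0 0.005")

```text
time: 20.33
tool_pos: [0.5935, -0.0366, 0.0336]
tool_rot: [-3.138, 0.01, -2.769]
wrist_force: [9.4, 2.1, -4.0]
finger_gap: 0.0124
```

move_arm(rows="-0.001 0 0 0 0.005; -0.001 0 0 0 0.005; -0.001 0 0.0005 0 0.005; -0.001 0 0.0008 0 0.005; 0 0 0.0008 0 0.005; 0 0 0.0008 0 0.005; 0 0 0.0008 0 0.005; 0 0 0.0008 0 0.005; 0 0 0 0 0.005; 0 0 0 0 0.005", newtons=20)

```text
time: 21.17
tool_pos: [0.5936, -0.0366, 0.0326]
tool_rot: [-3.139, 0.001, -2.768]
wrist_force: [-8.7, -1.9, 23.2]
finger_gap: 0.0124
```

```bash
python3 -c "
from see import *
POSE=(.5945,-.0357,3.515)
shot('c12',pose=POSE,th=.0)
im=capture('top')['frame'][:,:,::-1];crop(im,300,185,40,25,15,'c12t.png')"
```

```text
21.1667 [ 0.5936 -0.0366  0.0326] [-3.13936797e+00  1.00967814e-03 -2.76774110e+00] 0.012449889133485872 [-8.68624102 -1.9030063  23.20831485] [-0.18595885  0.97194635  0.02875592]
```

View pics/c12.png

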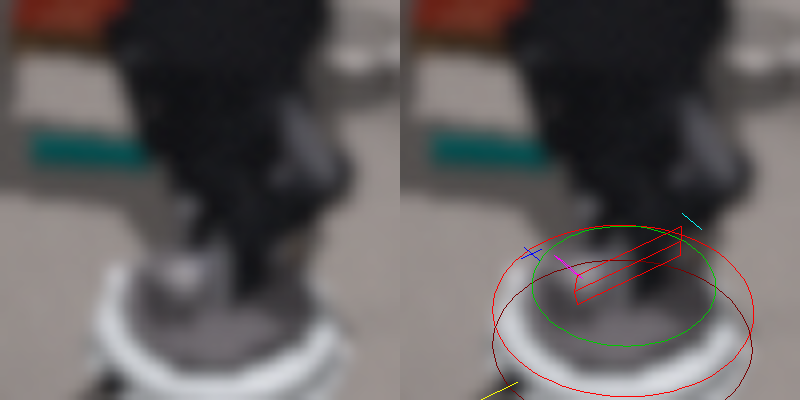

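View pics/c12t.png

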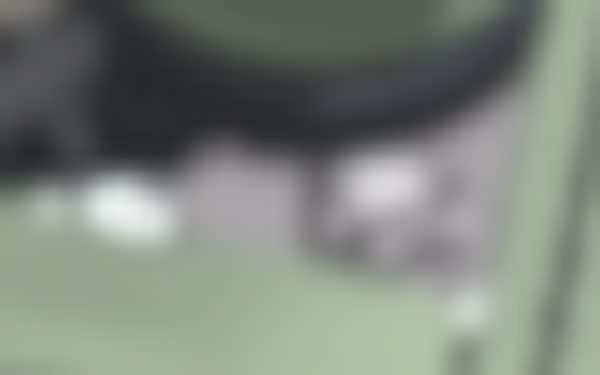

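```bash
python3 - <<'E'
from ov import *
T=cv2.imread('pics/top0.png');S=cv2.imread('pics/side0.png')
out=[]
for im,c,r in((T,'top',(307,177,33,33)),(S,'side',(314,190,33,33))):
    f=im.astype(float); f=np.clip((f-50)*1.7,0,255).astype(np.uint8)
    u,v,w,h=r; big=cv2.resize(f[v:v+h,u:u+w],None,fx=12,fy=12,interpolation=cv2.INTER_LANCZOS4)
    out.append(big)
    x,y,th=.594,-.0362,3.515
    R=np.array([[np.cos(th),-np.sin(th),0],[np.sin(th),np.cos(th),0],[0,0,1]])
    b=big.copy()
    def pl(P,col):
        q=proj(c,np.array(P)@R.T+[x,y,0]); q=((q+.5-[u,v])*12-.5); cv2.polylines(b,[np.round(q).astype(int)],True,col,1)
    a=np.linspace(0,2*np.pi,73)
    pl(np.c_[.0375*np.cos(a),.0375*np.sin(a),0*a+.028],(0,200,0))
    pl([[.0242,-.006,.0525],[.0242,.006,.0525],[.0285,.006,.0545],[.0285,-.006,.0545]],(255,0,255))
    pl([[-.032,-.006,.046],[-.032,.006,.046]],(255,255,0))
    for e in(1,-1):
        for x0,x1 in((-.022,-.01375),(.02025,.0285)): pl([[x0,e*.0086,.0437],[x1,e*.0086,.0437]],(0,0,255))
    pl([[-.022,-.0055,.034],[.0285,-.0055,.034],[.0285,.0055,.034],[-.022,.0055,.034]],(0,255,255))
    out.append(b)
cv2.imwrite('pics/cr.png',np.vstack([np.hstack(out[:2]),np.hstack(out[2:])])[:, :])
print(np.hstack(out[:2]).shape)
cv2.imwrite('pics/cr1.png',np.hstack(out[:2]));cv2.imwrite('pics/cr2.png',np.hstack(out[2:]))
E
```

```text
(396, 792, 3)
```

View pics/cr1.png

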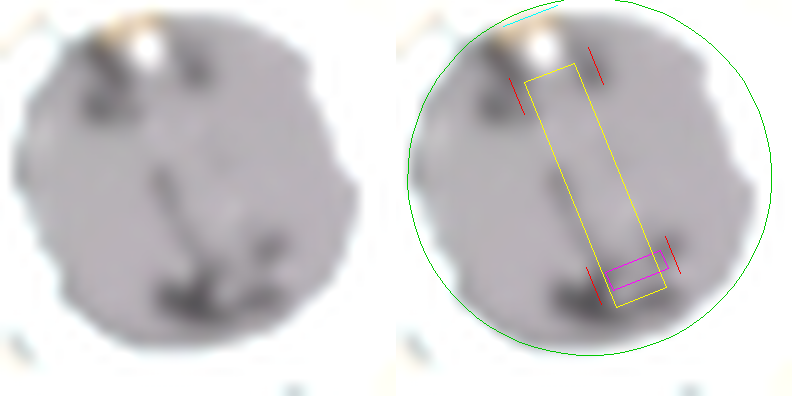

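View pics/cr2.png

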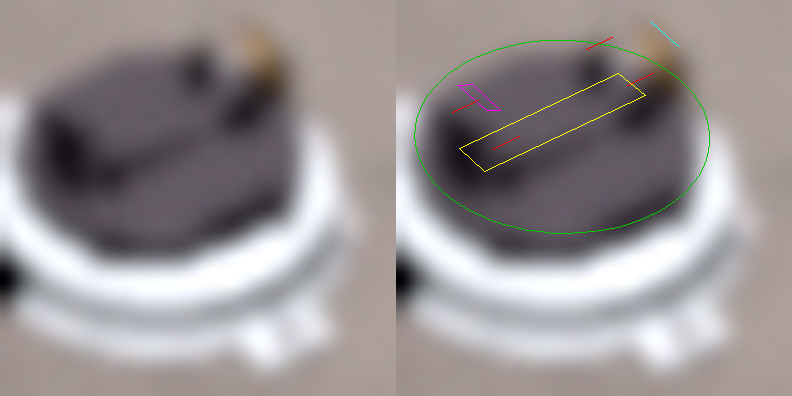

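move_arm(rows="0 0 -0.001 0 0.005; 0 0 -0.001 0 0.005; 0 0 -0.001 0 0.005; 0 0 -0.001 0 0.005; 0 0 -0.0005 0 0.005; -0.0005 0 0 0 0.005; -0.0005 0 0 0 0.005; 0 0 0 0 0.005; 0 0 0 0 0.005; 0 0 0 0 0.005")

```text
time: 22.1
tool_pos: [0.5936, -0.0363, 0.0333]
tool_rot: [-3.14, -0.001, -2.768]
wrist_force: [1.0, -5.6, 6.0]
finger_gap: 0.0126
```

move_arm(rows="-0.001 -0.0007 0 0 0.005; -0.001 0 0 0 0.005; -0.001 0 0 0 0.005; 0 0 0 0 0.005; 0 0 0 0 0.005; 0 0 0 0 0.005; 0 0 0 0 0.005; 0 0 0 0 0.005; 0 0 0 0 0.005; 0 0 0 0 0.005")

```text
time: 22.93
tool_pos: [0.5938, -0.0358, 0.0332]
tool_rot: [3.141, -0.006, -2.768]
wrist_force: [-7.1, -5.6, 12.3]
finger_gap: 0.0126
```

```bash
python3 - <<'E'
from h import *
T0=cv2.imread('pics/top0.png').astype(float).mean(2)
def prof(im,P0,d,z,rng):
    out=[]
    for a in rng:
        p=np.array([P0[0],P0[1],z])+np.array([d[0],d[1],0])*a
        u=proj('top',p)[0]; out.append(cv2.getRectSubPix(im.astype(np.float32),(1,1),(float(u[0]),float(u[1])))[0,0])
    return np.round(out).astype(int)
r=np.arange(-.032,.036,.002)
d=(np.cos(3.458),np.sin(3.458))
print(np.round(r*1000).astype(int))
print('table',prof(T0,(.400,.1835),d,.0145,r))
E
python3 - <<'E'
import sys; sys.path.insert(0,'.')
import os; os.chdir('.')
from h import *
from rig import capture,get_obs
im=capture('top')['frame'].astype(float).mean(2)
o=get_obs();G=o['tool_pos'];print(G)
d=(np.cos(3.515),np.sin(3.515)); n=(-d[1],d[0])
r=np.arange(0,.04,.002);print(np.round(r*1000).astype(int))
for s in(-.003,0,.003):
    out=[]
    for a in r:
        p=np.array([G[0]+d[0]*a+n[0]*s,G[1]+d[1]*a+n[1]*s,.0485]);u=proj('top',p)[0]
        out.append(int(cv2.getRectSubPix(im.astype(np.float32),(1,1),(float(u[0]),float(u[1])))[0,0]))
    print(s,out)
T0=cv2.imread('pics/top0.png').astype(float).mean(2)
out=[]
for a in r:
    p=np.array([G[0]+d[0]*a,G[1]+d[1]*a,.0485]);u=proj('top',p)[0]
    out.append(int(cv2.getRectSubPix(T0.astype(np.float32),(1,1),(float(u[0]),float(u[1])))[0,0]))
print('empty',out)
E
```

```text
[-32 -30 -28 -26 -24 -22 -20 -18 -16 -14 -12 -10  -8  -6  -4  -2   0   2
   4   6   8  10  12  14  16  18  20  22  24  26  28  30  32  34]
table [209 205 197 183 174 173 174 176 177 176 177 177 179 179 179 180 180 179
 178 178 180 183 191 202 210 214 210 202 195 193 195 198 200 201]
[ 0.59378639 -0.03577591  0.03318952]
[ 0  2  4  6  8 10 12 14 16 18 20 22 24 26 28 30 32 34 36 38]
-0.003 [65, 61, 56, 54, 63, 102, 149, 187, 211, 217, 212, 202, 186, 171, 166, 165, 162, 166, 172, 178]
0 [68, 66, 61, 54, 63, 93, 139, 184, 209, 219, 216, 203, 184, 168, 157, 147, 144, 150, 163, 173]
0.003 [69, 70, 64, 58, 58, 80, 121, 161, 193, 205, 200, 187, 170, 159, 151, 143, 137, 141, 155, 163]
empty [156, 156, 156, 156, 157, 158, 158, 158, 157, 155, 151, 147, 145, 144, 142, 133, 127, 131, 143, 159]
```

```bash
python3 - <<'E'
from h import *
from see import *
d0=np.array([np.cos(3.458),np.sin(3.458),0]);d=np.array([np.cos(3.515),np.sin(3.515),0])
S0=cv2.imread('pics/side0.png').astype(float).mean(2)
S1=capture('side')['frame'].astype(float).mean(2)
def blob(im,c,bg):
    u,v=np.meshgrid(np.arange(640),np.arange(400)); w=np.clip(im-bg,0,None)*(np.hypot(u-c[0],v-c[1])<4.5)
    return (w*u).sum()/w.sum(),(w*v).sum()/w.sum(),w.max()
p0=proj('side',np.array([.400,.1835,.00725])+.018*d0)[0]
print('pred table',p0, blob(S0,p0,155))
print(np.round(S0[170:182,242:256]).astype(int))
G=np.array([.5938,-.0358,0])
for a in (17,19,21):
    print(a,[np.round(proj('side',G+d*a/1000+[0,0,z])[0],1) for z in(.0412,.0435,.046)])
print(np.round(S1[190:206,314:330]).astype(int))
E
```

```text
pred table [248.6760028  174.68858763] (np.float64(nan), np.float64(nan), np.float64(0.0))
[[141 140 140 140 140 141 141 142 141 140 140 138 136 134]
 [140 140 140 140 140 141 141 141 140 139 137 136 133 131]
 [140 140 139 140 140 141 142 140 138 136 134 131 129 125]
 [140 140 140 140 140 141 143 143 139 134 128 123 119 113]
 [141 140 139 138 139 143 146 146 138 127 117 110 103  98]
 [140 140 139 135 134 137 141 140 130 113 101  96  95  96]
 [139 139 137 134 127 124 125 122 112 100  95 101 108 114]
 [138 138 137 134 126 116 108 104 101 101 107 117 126 130]
 [138 138 137 135 129 120 110 106 107 113 121 128 134 136]
 [138 139 138 137 134 128 123 120 122 123 127 131 134 137]
 [139 139 139 139 137 136 133 130 129 128 130 131 133 136]
 [139 140 140 139 139 138 136 135 132 130 131 131 133 135]]
17 [array([322.8, 199.5]), array([322.8, 198.9]), array([322.9, 198.3])]
19 [array([322.3, 199.8]), array([322.3, 199.2]), array([322.3, 198.6])]
21 [array([321.8, 200. ]), array([321.8, 199.4]), array([321.8, 198.8])]
[[ 97  89  84  81  81  80  78  77  82  83  68  45  26  21  24  29]
 [118 106  92 
[... 360 characters left out ...]
93  86  85  88  85  69  43]
 [156 153 144 133 119 110 113 124 129 126 118 107 100  90  70  44]
 [174 164 142 121 110 108 119 136 147 145 133 115 102  91  72  44]
 [187 170 135 106  95 100 112 130 142 141 128 110  97  89  71  45]
 [184 164 127  97  81  83  95 110 121 121 110  94  88  87  72  47]
 [177 152 120  93  75  70  77  88  97  97  90  81  82  84  73  52]
 [175 144 113  92  73  66  69  76  82  82  81  79  82  85  78  67]
 [177 143 111  92  75  66  69  75  76  76  81  84  88  90  89  84]
 [187 152 117  96  80  71  71  77  77  77  85  95  98 100 100  99]
 [197 166 127 102  90  82  79  84  84  85  94 103 106 107 108 107]]<stdin>:8: RuntimeWarning: invalid value encountered in scalar divide
```

```bash
python3 - <<'E'
from h import *
d=np.array([np.cos(3.515),np.sin(3.515),0])
def peak(im,p):
    u0,v0=int(round(p[0]))-4,int(round(p[1]))-4
    w=im[v0:v0+9,u0:u0+9]; w=cv2.resize(w,None,fx=8,fy=8,interpolation=cv2.INTER_CUBIC)
    w=w[12:60,12:60]
    i=np.unravel_index(w.argmax(),w.shape); return u0+(i[1]+12.5)/8-.5,v0+(i[0]+12.5)/8-.5
for n,G,z,a in(('c1',(.5855,-.0404),.1048,18),('c2',(.5852,-.0384),.0624,18),('c12',(.5936,-.0366),.0326,19)):
    im=cv2.imread(f'pics/{n}_raw.png').astype(float).mean(2)
    for a in(16,19): 
        p=proj('side',np.array([*G,z+.00655])+d*a/1000)[0]; print(n,a,p,peak(im,p))
p=proj('side',np.array([.5936,-.0366,.04125])+d*.019)[0];print(p)
E
```

```text
c1 16 [321.0796288 182.5859331] (np.float64(321.3125), np.float64(181.8125))
c1 19 [320.24894746 182.95981   ] (np.float64(321.3125), np.float64(181.8125))
c2 16 [320.66198882 193.31903504] (np.float64(320.6875), np.float64(192.8125))
c2 19 [319.84719896 193.69539037] (np.float64(320.6875), np.float64(192.8125))
c12 16 [323.10223948 200.07755592] (np.float64(322.5625), np.float64(198.5625))
c12 19 [322.3017611  200.45439566] (np.float64(322.5625), np.float64(198.5625))
[322.31012244 199.92681912]
```

move_arm(rows="0.0007 0.0005 -0.0006 0 0.005; 0.0007 0.0005 -0.0006 0 0.005; 0 0 -0.0006 0 0.005; 0 0 0 0 0.005; 0 0 0 0 0.005; 0 0 0 0 0.005; 0 0 0 0 0.005; 0 0 0 0 0.005; 0 0 0 0 0.005; 0 0 0 0 0.005")

```text
time: 23.87
tool_pos: [0.5935, -0.0353, 0.0337]
tool_rot: [-3.141, -0.003, -2.768]
wrist_force: [0.3, -5.8, 1.7]
finger_gap: 0.0125
```

move_arm(rows="0 -0.0007 0 0 0.005; 0 -0.0007 0 0 0.005; 0 0 0 0 0.005; 0 0 0 0 0.005; 0 0 0 0 0.018; 0 0 0 0 0.022; 0 0 0 0 0.024; 0 0 0 0 0.024; 0 0 0 0 0.024; 0 0 0 0 0.024")

```text
time: 24.7
tool_pos: [0.5953, -0.0354, 0.0347]
tool_rot: [3.141, 0.0, -2.768]
wrist_force: [-0.6, 0.6, -0.4]
finger_gap: 0.024
```

```bash
python3 -c "
from see import *
POSE=(.5935,-.0355,3.515)
shot('c13',pose=POSE,th=.0)
im=capture('top')['frame'][:,:,::-1];crop(im,300,185,40,25,15,'c13t.png')"
```

```text
24.7 [ 0.5953 -0.0354  0.0347] [ 3.14141720e+00  2.09645817e-04 -2.76797863e+00] 0.023983839632958477 [-0.58960506  0.57229532 -0.43914204] [-0.00650443  0.0260458   0.03487518]
```

View pics/c13.png

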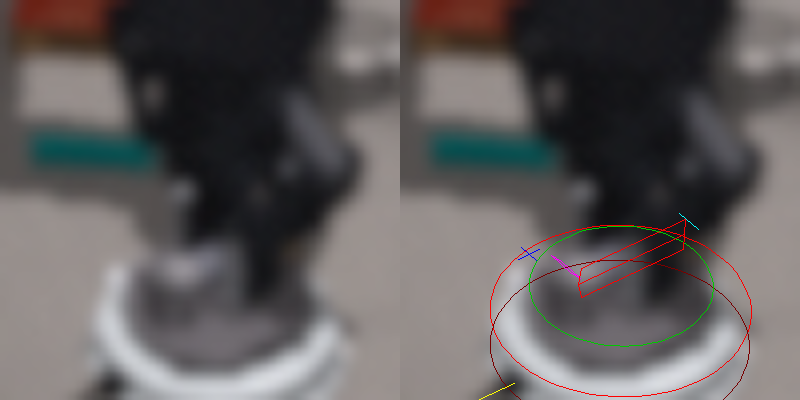

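View pics/c13t.png

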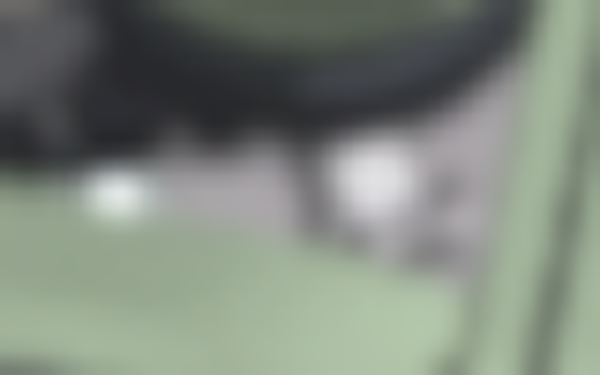

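move_arm(rows="0 0 -0.004 0 0.026; 0 0 -0.008 0 0.026; 0 0 -0.01 0 0.026; 0 0 -0.01 0 0.026; 0 0 -0.008 0 0.026; 0 0 -0.005 0 0.026; 0.004 0 0 0 0; 0.004 0 0 0 0; 0 0 0 0 0; 0 0 0 0 0")

```text
time: 25.63
tool_pos: [0.5867, -0.0386, 0.0789]
tool_rot: [3.141, -0.001, -2.768]
wrist_force: [0.1, -0.5, 0.8]
finger_gap: -0.0004
```

```bash
python3 -c "
from see import *
POSE=(.5935,-.0355,3.515)
shot('c14',pose=POSE,cell=False)
im=capture('top')['frame'][:,:,::-1];cv2.imwrite('pics/c14t_raw.png',im);crop(im,295,175,50,35,14,'c14t.png')"
```

```text
25.6333 [ 0.5867 -0.0386  0.0789] [ 3.14058181e+00 -1.47544114e-03 -2.76845060e+00] -0.000381244024975611 [ 0.10799158 -0.54491592  0.82802785] [0.07565237 0.02866238 0.02133985]
```

View pics/c14.png

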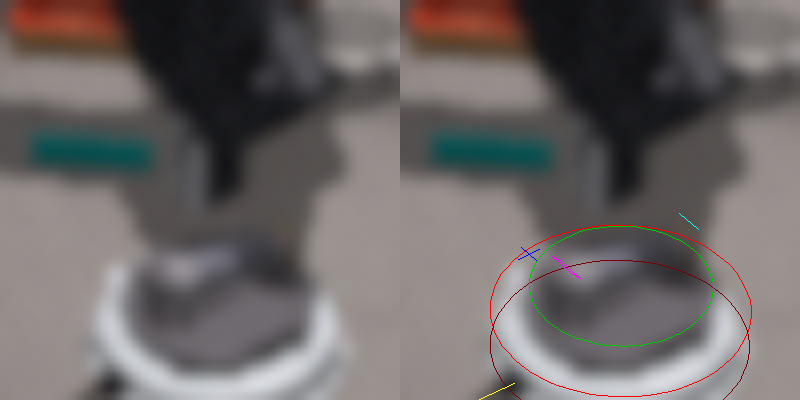

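View pics/c14t.png

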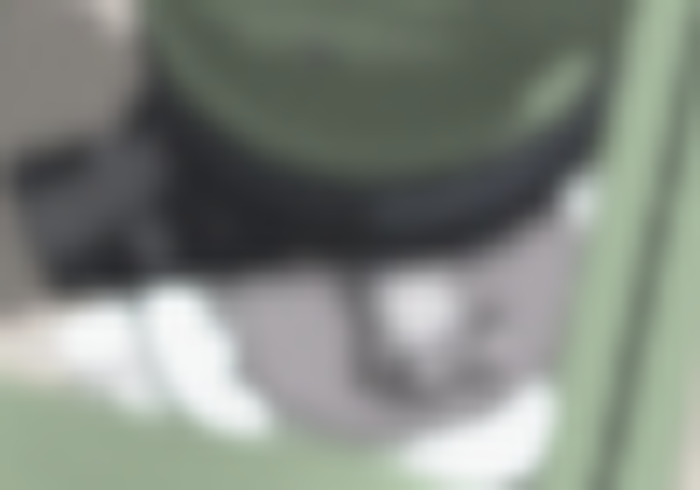

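move_arm(rows="0.0025 0.0003 0.006 0 0; 0 0 0.006 0 0; 0 0 0.004 0 0; 0 0 0.003 0 0; 0 0 0.002 0 0; 0 0 0.0015 0 0; 0 0 0.0015 0 0; 0 0 0 0 0; 0 0 0 0 0; 0 0 0 0 0")

```text
time: 26.57
tool_pos: [0.5856, -0.0393, 0.0559]
tool_rot: [-3.141, 0.0, -2.768]
wrist_force: [0.3, 0.1, -0.1]
finger_gap: 0.0
```

move_arm(rows="0 0 0.001 0 0; 0 0 0.001 0 0; 0 0 0.001 0 0; 0 0 0.001 0 0; 0 0 0.001 0 0; 0 0 0.001 0 0; 0 0 0 0 0; 0 0 0 0 0; 0 0 0 0 0; 0 0 0 0 0")

```text
time: 27.4
tool_pos: [0.5854, -0.0392, 0.0495]
tool_rot: [3.141, 0.0, -2.768]
wrist_force: [-0.1, 0.1, 0.9]
finger_gap: -0.0003
```

move_arm(rows="0 0 0.0007 0 0; 0 0 0.0007 0 0; 0 0 0.0007 0 0; 0 0 0.0007 0 0; 0 0 0 0 0; 0 0 0 0 0; 0 0 0 0 0; 0 0 0 0 0; 0 0 0 0 0; 0 0 0 0 0")

```text
time: 28.23
tool_pos: [0.5856, -0.0394, 0.0484]
tool_rot: [-3.141, 0.0, -2.768]
wrist_force: [-2.9, 0.3, 7.9]
finger_gap: 0.0001
```

move_arm(rows="0 0 0.001 0 0; 0 0 0.001 0 0; 0 0 0.001 0 0; 0 0 0.001 0 0; 0 0 0 0 0; 0 0 0 0 0; 0 0 0 0 0; 0 0 0 0 0; 0 0 0 0 0; 0 0 0 0 0")

```text
time: 29.07
tool_pos: [0.5863, -0.0408, 0.048]
tool_rot: [-3.138, -0.0, -2.767]
wrist_force: [-10.2, -2.7, 26.4]
finger_gap: 0.0003
```

move_arm(rows="0 0 -0.004 0 0; 0 0 -0.006 0 0; 0 0 -0.01 0 0; 0 0 -0.015 0 0; 0 0 -0.02 0 0; -0.02 0 -0.02 0 0.01; -0.03 0 -0.02 0 0.02; -0.03 0 -0.015 0 0.03; -0.03 0 -0.01 0 0.03; 0 0 0 0 0.03")

```text
time: 29.9
tool_pos: [0.6939, 0.0028, 0.1668]
tool_rot: [-3.138, 0.01, -2.766]
wrist_force: [-0.3, -0.3, 0.5]
finger_gap: 0.03
```

```bash
python3 -c "
from see import *
POSE=(.5935,-.0355,3.515)
shot('c15',pose=POSE,cell=False)
im=capture('top')['frame'][:,:,::-1];cv2.imwrite('pics/c15t_raw.png',im);crop(im,295,172,56,42,14,'c15t.png')
import cv2
cv2.imwrite('pics/c15full.png',im)"
```

```text
29.9 [0.6939 0.0028 0.1668] [-3.13801141  0.00989078 -2.76586086] 0.029970725242195715 [-0.33758889 -0.25476627  0.46478722] [ 0.02424945  0.03350195 -0.03441395]
```

View pics/c15.png

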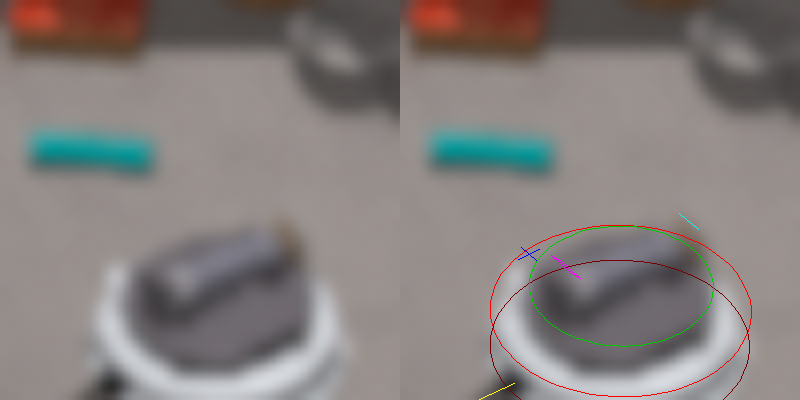

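View pics/c15t.png

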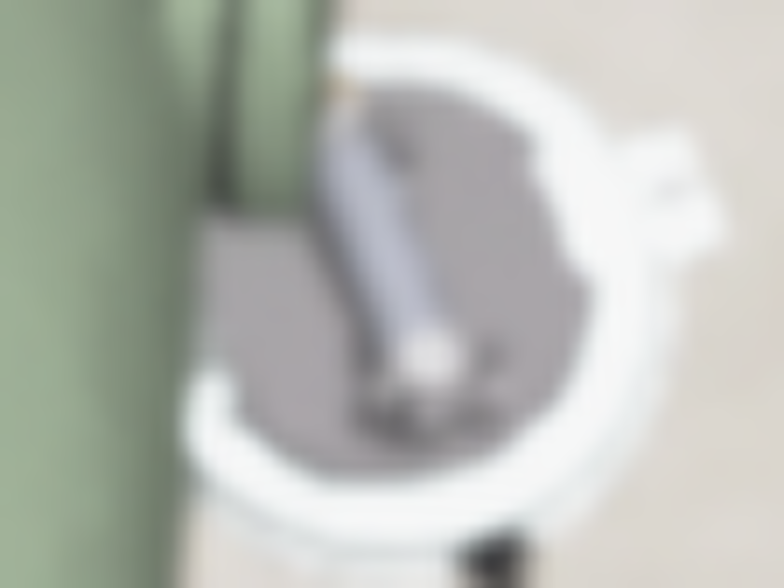

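```bash
python3 - <<'E'
from h import *
O=np.array([.5935,-.0355,0]);th=3.515;d=np.array([np.cos(th),np.sin(th),0])
T=cv2.imread('pics/c15t_raw.png').astype(np.float32).mean(2);T0=cv2.imread('pics/top0.png').astype(np.float32).mean(2)
r=np.arange(-34,38,2)
print(list(r))
for im in(T,T0):
    print([int(cv2.getRectSubPix(im,(1,1),tuple(map(float,proj('top',O+d*a/1000+[0,0,.0485])[0])))[0,0]) for a in r])
S=cv2.imread('pics/c15_raw.png').astype(float).mean(2)
for n in ('c14','c15'):
    S=cv2.imread(f'pics/{n}_raw.png').astype(float).mean(2)
    w=cv2.resize(S[192:206,316:332],None,fx=8,fy=8,interpolation=cv2.INTER_CUBIC); i=np.unravel_index(w.argmax(),w.shape)
    w2=cv2.resize(S[195:203,319:328],None,fx=8,fy=8,interpolation=cv2.INTER_CUBIC); i=np.unravel_index(w2.argmax(),w2.shape); print(n,319+(i[1]+.5)/8-.5,195+(i[0]+.5)/8-.5)
for a in(16,18,21.25): print(a,proj('side',O+d*a/1000+[0,0,.04125])[0]-[0,.65])
E
```

```text
[np.int64(-34), np.int64(-32), np.int64(-30), np.int64(-28), np.int64(-26), np.int64(-24), np.int64(-22), np.int64(-20), np.int64(-18), np.int64(-16), np.int64(-14), np.int64(-12), np.int64(-10), np.int64(-8), np.int64(-6), np.int64(-4), np.int64(-2), np.int64(0), np.int64(2), np.int64(4), np.int64(6), np.int64(8), np.int64(10), np.int64(12), np.int64(14), np.int64(16), np.int64(18), np.int64(20), np.int64(22), np.int64(24), np.int64(26), np.int64(28), np.int64(30), np.int64(32), np.int64(34), np.int64(36)]
[135, 136, 143, 156, 168, 174, 177, 178, 182, 185, 187, 187, 188, 189, 188, 189, 191, 190, 190, 191, 190, 189, 191, 194, 201, 212, 220, 220, 214, 195, 174, 156, 142, 135, 141, 153]
[214, 188, 177, 182, 196, 199, 191, 171, 154, 151, 152, 154, 156, 156, 157, 157, 157, 156, 156, 156, 156, 157, 158, 158, 158, 157, 154, 150, 146, 144, 144, 141, 133, 127, 132, 144]
c14 322.3125 198.1875
c15 318.6875 194.6875
16 [322.98507672 198.67506634]
18 [322.45131135 198.9258616 ]
21.25 [321.5825755  199.33404627]
```

```bash
python3 - <<'E'
from h import *
out=[]
for n,c,r in(('c15t_raw','top',(385,218,48,48)),('c15_raw','side',(278,234,48,48))):
    im=cv2.imread(f'pics/{n}.png'); u,v,w,h=r
    f=np.clip(im.astype(float)*3.0-20,0,255).astype(np.uint8)
    b=cv2.resize(f[v:v+h,u:u+w],None,fx=8,fy=8,interpolation=cv2.INTER_CUBIC); out.append(b)
    # mask of dark disc
    m=(im.max(2)<75).astype(np.uint8); k,l,s,ce=cv2.connectedComponentsWithStats(m); 
    for i in range(1,k):
        if s[i,4]>300 and u<ce[i][0]<u+w and v<ce[i][1]<v+h: print(n,s[i],ce[i])
cv2.imwrite('pics/cov.png',np.hstack(out))
E
```

```text
c15t_raw [390 227  36  33 944] [407.70868644 243.08050847]
c15_raw [286 245  31  32 841] [301.01189061 260.54577883]
```

View pics/cov.png

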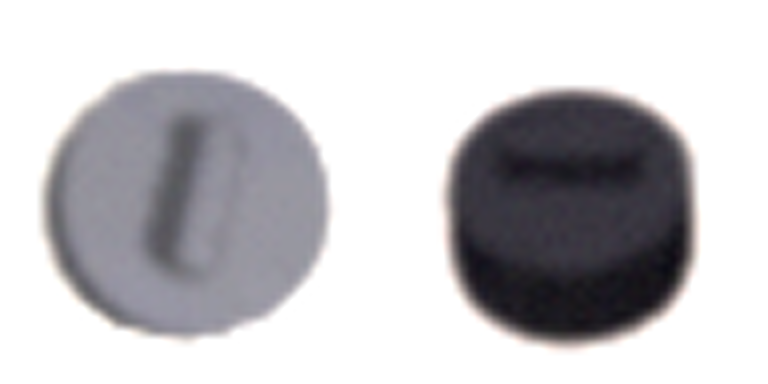

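```bash
python3 - <<'E'
from h import *
f=lambda x,y:(385+(x+.5)/8-.5,218+(y+.5)/8-.5)
g=lambda x,y:(278+(x-384+.5)/8-.5,234+(y+.5)/8-.5)
print('bar top',onz('top',f(212,197),.059),'disc',onz('top',f(195,200),.041))
a=onz('top',f(188,115),.05);b=onz('top',f(160,262),.05);print('dir',np.arctan2(b[1]-a[1],b[0]-a[0]), np.hypot(*(b-a)[:2]))
a=onz('top',f(222,122),.059);b=onz('top',f(198,274),.059);print('dir',np.arctan2(b[1]-a[1],b[0]-a[0]), np.hypot(*(b-a)[:2]),(a+b)/2)
# side: disc top ellipse  : left 448 right 695, top 90 ; 
for x,y,z in((570,152,.059),):print('side bar',onz('side',g(x,y),z))
O=onz('top',f(195,200),.041)
C0=np.array([O[0],O[1],0])
al=np.linspace(0,6.283,80)
for c,uo in(('top',f(0,0)),('side',(278,234))):
    q=proj(c,C0+np.c_[.0435*np.cos(al),.0435*np.sin(al),0*al+.041]); lo=proj(c,C0+np.c_[.0435*np.cos(al),.0435*np.sin(al),0*al])
    off=np.array([385,218]) if c=='top' else np.array([278,234])
    print(c,(q.min(0)-off)*8,(q.max(0)-off)*8,(lo.min(0)-off)*8,(lo.max(0)-off)*8)
E
```

```text
bar top [ 0.46336066 -0.24399601  0.059     ] disc [ 0.46414278 -0.24197626  0.041     ]
dir 2.9173555251166 0.04474720291153666
dir 2.9469091360829496 0.04558973025993908 [ 0.46314773 -0.24341164  0.059     ]
side bar [ 0.46081243 -0.2548866   0.059     ]
top [45.88517754 52.10927943] [337.31519423 342.76078338] [29.00654332 68.95887082] [310.69523121 350.07782248]
side [54.15190517 63.20541194] [314.37821301 254.3319313 ] [ 58.60542717 145.67626194] [313.72167413 337.09712252]
```

```bash
python3 - <<'E'
from plan import *
c,o=here(); print(c,o['time']); plan(c,[.4625,-.2430,.115,2.94],10,.045)
E
```

```text
[np.float64(0.6884304668146214), np.float64(0.00144410359331936), np.float64(0.16304801150199488), np.float64(3.5163253624373096)] 30.0
0.03 -0.0145 0.0048 0.0576 0.045; 0.0291 -0.0162 0.0048 0.0577 0.045; 0.0281 -0.0178 0.0048 0.0576 0.045; 0.027 -0.0194 0.0048 0.0576 0.045; 0.0259 -0.0209 0.0048 0.0577 0.045; 0.0246 -0.0224 0.0048 0.0576 0.045; 0.0233 -0.0238 0.0048 0.0576 0.045; 0.0219 -0.0251 0.0048 0.0577 0.045; 0.0204 -0.0263 0.0048 0.0576 0.045; 0.0188 -0.0274 0.0048 0.0576 0.045
end [ 0.4625 -0.243   0.115 ] 2.94
```

move_arm(rows="0.03 -0.0145 0.0048 0.0576 0.045; 0.0291 -0.0162 0.0048 0.0577 0.045; 0.0281 -0.0178 0.0048 0.0576 0.045; 0.027 -0.0194 0.0048 0.0576 0.045; 0.0259 -0.0209 0.0048 0.0577 0.045; 0.0246 -0.0224 0.0048 0.0576 0.045; 0.0233 -0.0238 0.0048 0.0576 0.045; 0.0219 -0.0251 0.0048 0.0577 0.045; 0.0204 -0.0263 0.0048 0.0576 0.045; 0.0188 -0.0274 0.0048 0.0576 0.045")

```text
time: 30.83
tool_pos: [0.4581, -0.2432, 0.1136]
tool_rot: [3.14, -0.003, 2.936]
wrist_force: [0.6, -0.1, 0.3]
finger_gap: 0.0448
```

```bash
python3 - <<'E'
from rig import *
from plan import here
from h import *
c,o=here(); print(c,o['wrist_force'])
T=capture('top')['frame'][:,:,::-1]; S=capture('side')['frame'][:,:,::-1]
k=lambda im,u,v,w:cv2.resize(im[v:v+w,u:u+w],(400,400),interpolation=cv2.INTER_CUBIC)
cv2.imwrite('pics/d1.png',np.hstack([k(T,300,172,50),k(S,270,200,80)])); cv2.imwrite('pics/d1t_raw.png',T); cv2.imwrite('pics/d1s_raw.png',S)
E
```

```text
[np.float64(0.4581393988767126), np.float64(-0.24316046534899788), np.float64(0.11356577371031067), np.float64(2.935603169461977)] [ 0.58096256 -0.09040003  0.25566726]
```

View pics/d1.png

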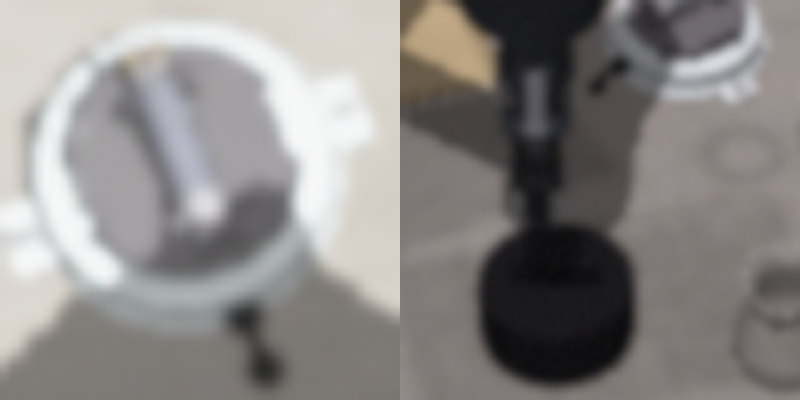

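move_arm(rows="-0.0044 0.0006 0.008 0 0.045; 0 0 0.014 0 0.045; 0 0 0.014 0 0.045; 0 0 0.014 0 0.045; 0 0 0.01 0 0.045; 0 0 0.006 0 0.045; 0 0 0.003 0 0.045; 0 0 0 0 0.045; 0 0 0 0 0.045; 0 0 0 0 0.045")

```text
time: 31.77
tool_pos: [0.4667, -0.2439, 0.0466]
tool_rot: [-3.141, 0.001, 2.939]
wrist_force: [0.4, -0.0, 0.2]
finger_gap: 0.045
```

```bash
python3 - <<'E'
from rig import *
from plan import here
from h import *
c,o=here(); print(c,o['wrist_force'])
S=capture('side')['frame'][:,:,::-1]
f=np.clip(S.astype(float)*2.5-10,0,255).astype(np.uint8)
k=lambda im,u,v,w:cv2.resize(im[v:v+w,u:u+w],(400,400),interpolation=cv2.INTER_CUBIC)
cv2.imwrite('pics/d2.png',k(f,275,225,50)); print((proj('side',[c[:3]])-[275,225])*8)
E
```

```text
[np.float64(0.46668633623762434), np.float64(-0.24385114700553498), np.float64(0.04661494296880607), np.float64(2.9390474842073138)] [ 0.39608973 -0.02519443  0.18866451]
[[216.80412055 219.41307097]]
```

View pics/d2.png

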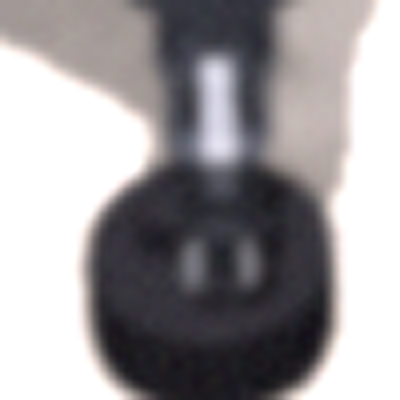

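move_arm(rows="0.002 0 0.0008 0 0.045; 0.0018 0 0.0008 0 0.045; 0 0 0 0 0.045; 0 0 0 0 0.03; 0 0 0 0 0.02; 0 0 0 0 0.005; 0 0 0 0 0.005; 0 0 0 0 0.005; 0 0 0 0 0.005; 0 0 0 0 0.005", newtons=60)

```text
time: 32.65
tool_pos: [0.4626, -0.2431, 0.0446]
tool_rot: [-3.141, 0.001, 2.939]
wrist_force: [0.4, -0.9, 3.0]
finger_gap: 0.0125
```

move_arm(rows="0 0 -0.004 0 0.005; 0 0 -0.008 0 0.005; 0 0 -0.012 0.11 0.005; 0 0 -0.012 0.12 0.005; 0 0 -0.012 0.12 0.005; 0 0 -0.012 0.12 0.005; 0 0 -0.012 0.12 0.005; 0 0 -0.008 0.12 0.005; 0 0 -0.004 0.12 0.005; 0 0 0 0.12 0.005")

```text
time: 33.48
tool_pos: [0.4629, -0.2431, 0.13]
tool_rot: [3.14, 0.002, 1.983]
wrist_force: [-0.4, -0.6, -0.8]
finger_gap: 0.0123
```

```bash
python3 - <<'E'
from plan import *
c,o=here(); print(c,o['time'],o['finger_gap']); plan(c,[.5935,-.0355,.128,1.158],10,.005)
E
```

```text
[np.float64(0.4628805571312996), np.float64(-0.24313787498511374), np.float64(0.13002608056301604), np.float64(1.9829757824218457)] 33.4833 0.012287675166209544
0.0138 0.0203 0.0002 0.0825 0.005; 0.0154 0.0191 0.0002 0.0825 0.005; 0.0169 0.0177 0.0002 0.0825 0.005; 0.0184 0.0163 0.0002 0.0825 0.005; 0.0196 0.0147 0.0002 0.0825 0.005; 0.0208 0.0131 0.0002 0.0825 0.005; 0.0217 0.0113 0.0002 0.0825 0.005; 0.0227 0.0094 0.0002 0.0825 0.005; 0.0233 0.0076 0.0002 0.0825 0.005; 0.0239 0.0056 0.0002 0.0825 0.005
end [ 0.5935 -0.0355  0.128 ] 1.158
```

move_arm(rows="0.0138 0.0203 0.0002 0.0825 0.005; 0.0154 0.0191 0.0002 0.0825 0.005; 0.0169 0.0177 0.0002 0.0825 0.005; 0.0184 0.0163 0.0002 0.0825 0.005; 0.0196 0.0147 0.0002 0.0825 0.005; 0.0208 0.0131 0.0002 0.0825 0.005; 0.0217 0.0113 0.0002 0.0825 0.005; 0.0227 0.0094 0.0002 0.0825 0.005; 0.0233 0.0076 0.0002 0.0825 0.005; 0.0239 0.0056 0.0002 0.0825 0.005")

```text
time: 34.32
tool_pos: [0.5918, -0.033, 0.1264]
tool_rot: [-3.141, 0.0, 1.16]
wrist_force: [0.7, 0.4, -0.4]
finger_gap: 0.0122
```

```bash
python3 - <<'E'
from rig import *
from plan import here
from h import *
c,o=here(); print(c,o['wrist_force'],o['finger_gap'])
S=capture('side')['frame'][:,:,::-1];T=capture('top')['frame'][:,:,::-1]
f=np.clip(S.astype(float)*1.5,0,255).astype(np.uint8)
k=lambda im,u,v,w:cv2.resize(im[v:v+w,u:u+w],(400,400),interpolation=cv2.INTER_CUBIC).copy()
a=k(f,295,150,65);b=k(T,290,165,65); s=400/65
al=np.linspace(0,6.283,80)
def ci(im,cn,off,C,r,z,col):
    q=(proj(cn,np.c_[C[0]+r*np.cos(al),C[1]+r*np.sin(al),0*al+z])+.5-off)*s-.5; cv2.polylines(im,[np.round(q).astype(int)],True,col,1)
a0=a.copy()
rim=c[2]-.0446
ci(a,'side',(295,150),c,.0435,rim,(0,0,255));ci(a,'side',(295,150),c,.0435,rim+.041,(0,0,255))
ci(a,'side',(295,150),(.5935,-.0355),.05,.018,(0,255,0));ci(a,'side',(295,150),(.5935,-.0355),.05,0,(0,255,0))
cv2.imwrite('pics/e1.png',np.hstack([a0,a])); cv2.imwrite('pics/e1t.png',b)
E
```

```text
[np.float64(0.5917504677402362), np.float64(-0.03304424818022291), np.float64(0.12643084506574745), np.float64(1.159869885602177)] [ 0.72597094  0.42131566 -0.4360331 ] 0.01215908014037158
```

View pics/e1.png

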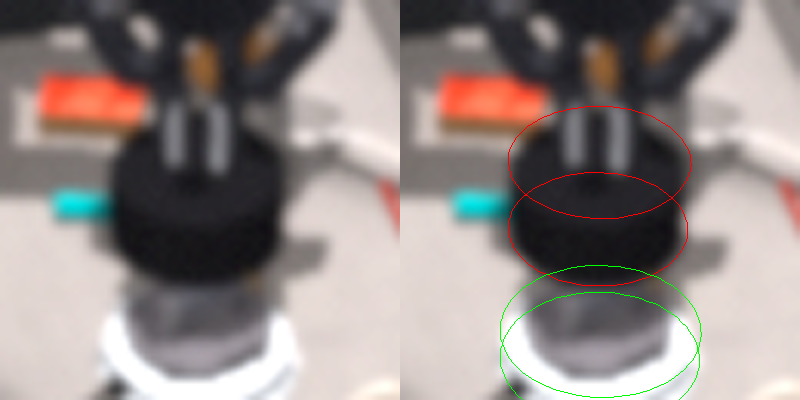

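View pics/e1t.png

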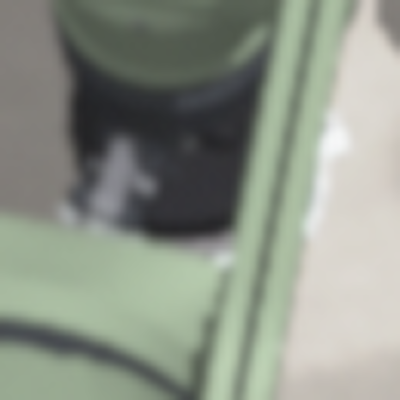

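move_arm(rows="-0.0015 0.0028 0 0 0.005; 0 0 0.006 0 0.005; 0 0 0.01 0 0.005; 0 0 0.01 0 0.005; 0 0 0.008 0 0.005; 0 0 0.006 0 0.005; 0 0 0.003 0 0.005; 0 0 0 0 0.005; 0 0 0 0 0.005; 0 0 0 0 0.005")

```text
time: 35.25
tool_pos: [0.5942, -0.037, 0.0838]
tool_rot: [3.14, -0.0, 1.164]
wrist_force: [0.9, 0.1, 0.1]
finger_gap: 0.0126
```

```bash
cat > cv.py <<'E'
from rig import *
from plan import here
from h import *
def view(name):
    c,o=here(); print(o['time'],np.round(c,4),o['wrist_force'],o['finger_gap'])
    S=capture('side')['frame'][:,:,::-1]
    f=np.clip(S.astype(float)*1.5,0,255).astype(np.uint8); s=8
    a=cv2.resize(f[165:235,302:352],None,fx=8,fy=8,interpolation=cv2.INTER_CUBIC)
    a0=a.copy();al=np.linspace(0,6.283,80)
    def ci(C,r,z,col):
        q=(proj('side',np.c_[C[0]+r*np.cos(al),C[1]+r*np.sin(al),0*al+z])+.5-(302,165))*s-.5; cv2.polylines(a,[np.round(q).astype(int)],True,col,1)
    rim=c[2]-.0446
    ci(c,.0435,rim,(0,0,255));ci(c,.0435,rim+.041,(0,0,255))
    ci((.5935,-.0355),.05,.018,(0,255,0));ci((.5935,-.0355),.05,0,(0,255,0))
    cv2.imwrite('pics/'+name,np.hstack([a0,a]))
E
python3 -c "
from cv import *
view('e2.png')"
```

```text
35.25 [ 0.5942 -0.037   0.0838  1.1638] [0.86432675 0.12508219 0.12626102] 0.012608359774487057
```

View pics/e2.png

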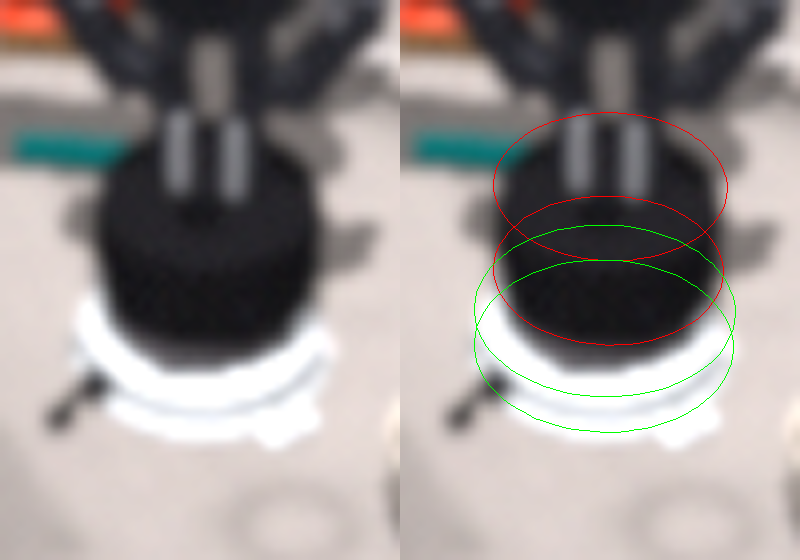

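move_arm(rows="0.0006 -0.0016 0 0 0.005; 0 0 0.002 0 0.005; 0 0 0.002 0 0.005; 0 0 0.002 0 0.005; 0 0 0.002 0 0.005; 0 0 0.002 0 0.005; 0 0 0.0015 0 0.005; 0 0 0 0 0.005; 0 0 0 0 0.005; 0 0 0 0 0.005")

```text
time: 36.13
tool_pos: [0.5925, -0.0357, 0.0718]
tool_rot: [3.141, 0.0, 1.164]
wrist_force: [0.9, -0.5, -1.0]
finger_gap: 0.0122
```

move_arm(rows="0 0 0.0015 0 0.005; 0 0 0.0015 0 0.005; 0 0 0.0015 0 0.005; 0 0 0.0015 0 0.005; 0 0 0.0015 0 0.005; 0 0 0.0015 0 0.005; 0 0 0 0 0.005; 0 0 0 0 0.005; 0 0 0 0 0.005; 0 0 0 0 0.005")

```text
time: 36.97
tool_pos: [0.5924, -0.0356, 0.0627]
tool_rot: [-3.142, 0.0, 1.164]
wrist_force: [0.8, 0.4, -1.2]
finger_gap: 0.0124
```

move_arm(rows="0 0 0.0005 0 0.005; 0 0 0.0005 0 0.005; 0 0 0.0005 0 0.005; 0 0 0 0 0.005; 0 0 0 0 0.005; 0 0 0 0 0.005; 0 0 0 0 0.005; 0 0 0 0 0.005; 0 0 0 0 0.005; 0 0 0 0 0.005")

```text
time: 37.8
tool_pos: [0.5924, -0.0357, 0.0626]
tool_rot: [-3.142, 0.0, 1.164]
wrist_force: [-3.4, 1.0, 6.9]
finger_gap: 0.0125
```

```bash
python3 -c "
from cv import *
view('e3.png')"
```

```text
37.8 [ 0.5924 -0.0357  0.0626  1.1639] [-3.41388754  1.00896756  6.85717541] 0.012456632376702055
```

View pics/e3.png

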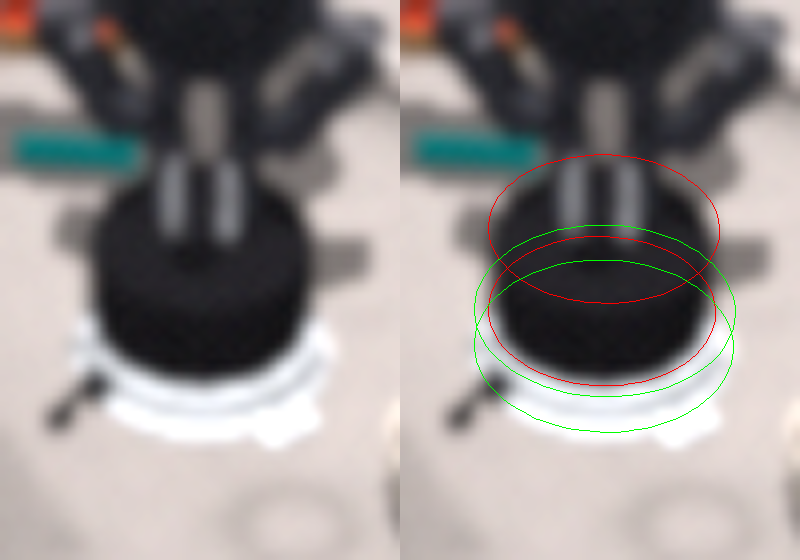

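move_arm(rows="0 0 -0.001 0 0.005; 0 0 0 0.07 0.005; 0 0 0 0.08 0.005; 0 0 0 0.08 0.005; 0 0 0 0.08 0.005; 0 0 0 0.08 0.005; 0 0 0 0.08 0.005; 0 0 0 0.08 0.005; 0 0 0 0 0.005; 0 0 0 0 0.005")

```text
time: 38.68
tool_pos: [0.5929, -0.0358, 0.0626]
tool_rot: [3.141, -0.001, 0.616]
wrist_force: [0.1, -0.2, 1.9]
finger_gap: 0.0122
```

move_arm(rows="0 0 0 0.06 0.005; 0 0 0 0.06 0.005; 0 0 0 0.06 0.005; 0 0 0 0.05 0.005; 0 0 0 0.03 0.005; 0 0 0 0.02 0.005; 0 0 0 0 0.005; 0 0 0 0 0.005; 0 0 0 0 0.005; 0 0 0 0 0.005")

```text
time: 39.52
tool_pos: [0.5938, -0.0364, 0.0629]
tool_rot: [3.139, -0.003, 0.336]
wrist_force: [5.1, -3.2, -1.5]
finger_gap: 0.0127
```

```bash
python3 -c "
from cv import *
view('e4.png'); print(get_obs()['moment'])"
```

```text
39.5167 [ 0.5938 -0.0364  0.0629  0.3358] [ 5.11579724 -3.21744304 -1.52963087] 0.012652116760451212
[-0.5417461  -0.91615651  0.7670616 ]
```

move_arm(rows="0 0 0 -0.02 0.005; 0 0 0 0 0.005; 0 0 0 0 0.02; 0 0 0 0 0.035; 0 0 0 0 0.04; 0 0 0 0 0.04; 0 0 -0.005 0 0.04; 0 0 -0.01 0 0.04; 0 0 -0.02 0 0.04; 0 0 -0.03 0 0.04")

```text
time: 40.4
tool_pos: [0.5899, -0.0351, 0.1257]
tool_rot: [-3.138, 0.005, 0.354]
wrist_force: [0.9, 0.2, 0.4]
finger_gap: 0.04
```

move_arm(rows="0 0 -0.03 0 0.04; 0.02 0 -0.03 0 0.04; 0.03 0 -0.02 0 0.04; 0.04 0 0 0 0.04; 0.04 0 0 0 0.04; 0.02 0 0 0 0.04; 0 0 0 0 0.04; 0 0 0 0 0.04; 0 0 0 0 0.04; 0 0 0 0 0.04")

```text
time: 41.23
tool_pos: [0.7321, 0.0158, 0.2077]
tool_rot: [-3.141, 0.001, 0.353]
wrist_force: [0.4, -0.6, 0.5]
finger_gap: 0.0398
```

```bash
python3 - <<'E'
from rig import *
from plan import here
from h import *
c,o=here(); print(o['time'],np.round(c,4),o['wrist_force'],o['finger_gap'])
out=[]
for n,off in(('top',(298,165)),('side',(302,178))):
    im=capture(n)['frame'][:,:,::-1]; cv2.imwrite(f'pics/f_{n}.png',im)
    f=np.clip(im.astype(float)*2.2,0,255).astype(np.uint8); u,v=off
    a=cv2.resize(f[v:v+50,u:u+50],None,fx=8,fy=8,interpolation=cv2.INTER_CUBIC).copy()
    al=np.linspace(0,6.283,80)
    def ci(r,z,col):
        q=(proj(n,np.c_[.5932+r*np.cos(al),-.0357+r*np.sin(al),0*al+z])+.5-off)*8-.5; cv2.polylines(a,[np.round(q).astype(int)],True,col,1)
    ci(.0435,.018,(0,0,255));ci(.0435,.059,(0,0,255));ci(.05,.018,(0,200,0))
    d=np.array([np.cos(3.515),np.sin(3.515),0])
    q=(proj(n,[np.array([.5932,-.0357,.077])+d*s for s in(-.024,.024)])+.5-off)*8-.5
    cv2.polylines(a,[np.round(q).astype(int)],False,(255,0,0),1)
    out.append(a)
cv2.imwrite('pics/f.png',np.hstack(out))
E
```

```text
41.2333 [0.7321 0.0158 0.2077 0.3532] [ 0.42990102 -0.61533091  0.52045351] 0.039781627829491926
```

View pics/f.png

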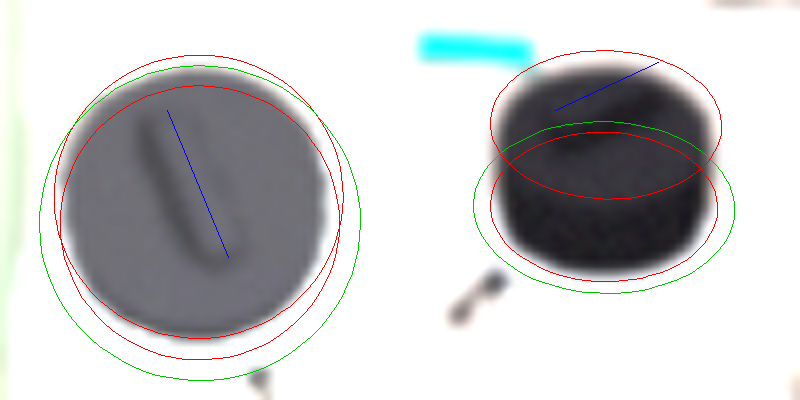

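View pics/f_top.png

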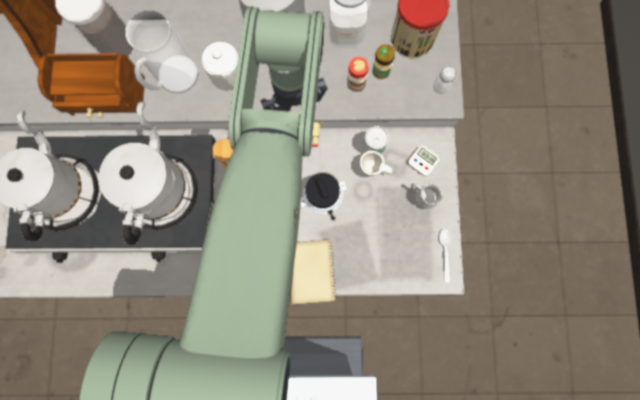

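```bash
python3 -c "
from rig import *
print(job_done())"
```

```text
the job is handed in; nothing more can be done
None
```

The job is handed in at about 41 s of the 61 s: the cell is fitted in the cradle and the cover is on the igniter, twisted to its stop. No verdict came back.

**Cell:** I took the grey cell and left the turquoise one alone. I tilted it on the lip and pressed it back against the spring. The first try to slip the nub under the lip jammed at the lip's edge. I let go and pressed the nub end down with the closed fingers until it met firm resistance at z ≈ 48 mm. That is about the 48.5 mm the top of a seated cell should have.
- **Side camera:** the bright nub end was within about half a pixel of its home position.
- **Top camera:** it put the cell about 1 to 2 mm short of home, which is within my uncertainty in the igniter's position. I could not measure the spring's compression directly.

**Cover:** It went down over the neck without contact until its rim met the housing, at the height I had worked out for it. Then I turned it clockwise until the torque rose to 0.77 N m at the stop. At that point the bar was about 0.04 rad past the igniter's x axis.

**Last checks:** After the release, both pictures showed the cover seated with its bar along the igniter's x axis. The other things I could see in the last top picture had not moved; the arm hid the match box and part of the hourglass. The arm stood clear, with the wrist force near zero.

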